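# Burnish the edges of a stack of brass links on a swivelling station

## Robot

A 6-joint arm with a two-finger parallel gripper is mounted at the origin on a cart in front of the work surface, level with it; the furniture and walls round the work are solid. World frame = base frame: x ahead of the robot, y to its left, z up, the work surface at z = 0. Lengths are in m, angles in rad, forces in N, time in s.
With the tool pointing down it reaches from about 0.275 to 0.775 m from the base axis. Payload 14.6 kg.
Tool frame: the origin (TCP) lies midway between the tips of the shut fingers; the grasp point (between the pads) lies 19 mm behind it; z points along the fingers, y is the line along which they close (so a half turn about z gives the same grasp; the last joint's range is limited). The gripper opens to 85 mm and grips with 20 to 120 N. Pads are 22 mm wide; open, the fingers measure 114 mm over their backs; the gripper's body (76 mm by 85 mm) begins 54 mm behind the grasp point. The pads swing forward as they close: fully open they stand 13 mm farther back than shut.
Start: joints at [-1.328, 0.263, -0.048, 1.259, 0, 1.415], TCP at [0.203, -0.484, 0.231] pointing down, gripper open.
Joint ranges: [-2.65, 2.65], [-0.89, 1.7], [-1.18, 1.37], [-2.13, 2.11], [-1.35, 1.29], [-3.14, 3.14]. Speed limits (rad/s): [1.89, 1.89, 2.57, 2.79, 3.14, 3.14].

## Interface

Orientations are given as [roll, pitch, yaw] about the fixed x, y, z axes, in that order (R = Rz(yaw) Ry(pitch) Rx(roll)).
In Python, from bench import r gives the robot as it stands.
- The arm moves only by the tool step_arm, never from a script. Its argument "targets" is a list of rows, each a list of 4 numbers: the shift along the tool's x, y, z in mm, then the turn about the tool's z in rad. A call has exactly 5 rows; each row shifts and turns the commanded pose from where the row before left it, along the tool's axes as they then stand; what a row does not reach is not made up. A row lasts 1/12 s, in which the tool goes at most 41.7 mm and 7.16 degrees, less where a joint would pass 70% of its speed; a pose out of reach is approached as far as the arm can. A call is refused whole if a number of a shift passes 41.7 or a number of a turn 0.125, either way. A call with a gripper value outside its range is refused whole. "hand" is the opening, from 0 (shut) to 1 (fully open), set as the call begins (left out, the last holds). The fingers move at their own pace and stop on an object; "squeeze" is the grip in N (left out, the last holds). Time passes only in rows, so rows that do not move let the fingers close, or fill a call up. It gives the time, the measured TCP pose, the force, the opening and the grip force at its end, in the units of the state.
- r.get_obs(): the state, without advancing time (a new reading comes with each control period).
- r.grab_frame(name): name is "scene" or "side" or "wrist"; returns (picture, depth): 400x640x3 uint8, red, green, blue; 400x640 float32, m along the optical axis (not along the pixel's ray), 0 where there is no reading.
- r.camera_model(name): a dict with "K" (3x3 intrinsics, pixels), "R" (3x3) and "t" (3): a world point X has camera coordinates R X + t. Camera axes: x right, y down, z forward; pixel columns grow to the right and rows downward; lengths in m; the calibration is good to about 2 mm. A picture is of the moment at which its call begins: read the wrist's pose just before it. camera_model takes no time and is no camera call; for the wrist camera it gives the pose at the moment of the call.
- r.sign_off(): hands the job in; it is judged then, once.
The state is a dict: "t": time; "joint_pos": joint angles; "qd": joint speeds; "joint_efforts": joint torques, N m; "position": TCP position; "tool_rot": TCP orientation; "wrist_force": force on the tool from outside, world axes, zero at the start; "torque": the same for the moment, N m; "gripper_width": opening from 0.0 (shut) to 1.0 (fully open); "finger_force": force on a finger pad.
Only numpy, scipy, OpenCV 4.12 (cv2) and the standard library are available. Lean on these libraries where they do the work, as an engineer would, in place of code of your own. Each camera call takes 0.05 s, during which the arm holds its last target. There are 200 camera calls.

## Task

Burnish the edges of the brass figure-eight links as one stack: drop every link that lies on the bench over the oblong boss of the turntable's steel template, then take the burnishing head by its blue grip and run its guide roller along the robot-side edge of the template, from the right-hand end round both lobes and the waist to the left-hand end, keeping it in light contact at both ends, on both lobes and in the waist. Pull the red index plunger up and twist it so that it stays out, turn the table half round by its black handle, twist the plunger back so that it drops home and locks the table, and trace the edge that now faces the robot in the same way, again from right to left. Finally swing the head right off the turntable and lay all the links flat in the wooden tray, without pressing hard on the template or disturbing the pocket scale, the soldering block and the doming block.

Things in the scene. Friction and masses are not known exactly. Their poses are not given: they have to be found in the camera images.
- link_a: one of up to three identical brass figure-eight links lying flat on the bench (None when absent): 100 mm long (its y), 44 mm wide over the lobes and 34 mm at the waist (its x), 6 mm thick, 110 g, with a window 16 x 44 mm (x, y) in the middle; origin at the centre of the underside, z up. Best gripped across the waist. Half a turn about z gives the same shape
- link_b: one of up to three identical brass figure-eight links lying flat on the bench (None when absent): 100 mm long (its y), 44 mm wide over the lobes and 34 mm at the waist (its x), 6 mm thick, 110 g, with a window 16 x 44 mm (x, y) in the middle; origin at the centre of the underside, z up. Best gripped across the waist. Half a turn about z gives the same shape
- link_c: one of up to three identical brass figure-eight links lying flat on the bench (None when absent): 100 mm long (its y), 44 mm wide over the lobes and 34 mm at the waist (its x), 6 mm thick, 110 g, with a window 16 x 44 mm (x, y) in the middle; origin at the centre of the underside, z up. Best gripped across the waist. Half a turn about z gives the same shape
- tray: loose low wooden tray lined with blue felt, 120 mm (its x) by 140 mm (its y), rim 16 mm high, walls 5 mm, inner floor 5 mm above its underside; origin at the centre of the underside
- station: fixed burnishing station: grey round bed 220 mm across, 12 mm high, carrying the steel turntable (190 mm across, top 22 mm above the bench); a column 202 mm to the right and behind (station x +100, y -175) carries the jointed boom. Origin on the turntable's axis at bench height; x points away from the robot, y to its left, z up. The plunger stands at station x -84 mm
- template: steel guide template on the turntable, outline as the links': two lobes of radius 22 mm centred at y = +28 and -28 mm, joined by waist arcs of radius 58.9 mm centred at x = +75.9 and -75.9 mm (34 mm wide at the waist; arcs meet lobes at y = +-20.4 mm). 12 mm thick; origin at the centre of its underside, 40 mm above the bench. At turntable 0 its x and y are the station's; it turns with the table
- boss (a point): centre of the top of the dark oblong boss on the template, 13 x 41 mm (template x, y), 24 mm high above the template's top, its top 5 mm tapered. The links' windows drop over it and the links stack flat on the template's top; this point is 76 mm above the bench
- turntable (a joint): turn of the table in rad, clockwise seen from above: 0 as found, 3.14 after half a turn, with a stop 0.02 rad beyond either end. An index hole at 0 and at 3.14; with the plunger home the table has only about 0.015 rad of play. Stiff (0.06 N m): it stays where it is left
- handle (a point): the table's upright black handle post, 14 mm across: this point is on its axis 56 mm above the bench, 17 mm below its top, 85 mm from the table's axis (template y +85 mm: on the left as found). Clockwise it travels round the far side, clear of the plunger, to the right
- plunger (a joint): height of the spring index plunger in m: 0 home in the index hole, 0.017 at most. A spring pulls it down with 6.5 to 11 N. It clears the table above 0.008. Pulled over 0.011 it can be twisted; twisted more than about 0.5 rad it stays out at 0.0108 when let go, its cross pin resting on the slotted sleeve; twisted back to 0 it drops by itself, into the hole if the table stands at one
- plunger_twist (a joint): twist of the plunger in rad, counter-clockwise seen from above, 0 to 1.5; locked near 0 while the plunger is down. Needs 0.01 N m or so
- plunger_bar (a point): centre of the plunger's red grip bar, 10 mm wide, 36 mm long, 16 mm high; its long side lies along station y at twist 0 and turns with the twist. 97 mm above the bench when home; free below the bar for 18 mm
- grip_point (a point): centre of the blue round grip on top of the burnishing head, 25 mm across, 40 mm tall, 147.5 mm above the bench; it swivels freely about its upright axis. The boom lets the head move freely (under 1 N) in the horizontal plane, not up or down, and it stays where it is left. The boom's arms lie 88 to 115 mm above the bench
- roller (a point): centre of the head's guide roller, 12 mm across, 10 mm high, 45.5 mm above the bench (level with the template's edge), straight below grip_point when nothing presses on it. The roller floats: pushed sideways it yields 1 mm per 1.2 N, up to 6 mm, then stops hard
- nose: the floating nose of the burnishing head that carries the roller and the brass burnishing pin over it; origin on the head's axis 107.5 mm above the bench. Found parked about 200 mm to the right of the table's axis (station x -60, y -190). On its way along the near edge it has a free lane between template and plunger, at station x -47; nothing else touches it but the template and the robot
- scale: a black pocket scale, 115 x 75 x 17 mm, to be left where it is
- doming_block: a brass doming cube, 42 mm, to be left where it is
- soldering_pad: a black soldering block, 66 x 100 x 27 mm, to be left where it is

How it is judged:
By the outcome, as a careful person would: the job done as asked, in the order asked, and still so for the second after the job is handed in, with the robot touching nothing.
Of link_a, link_b, link_c only 1 to 3 are there at a start; the rules pass over those that are not, and their reading is None.
At some moment in a run one of link_a, link_b, link_c, tray may be knocked a few centimetres aside while the robot is not near it.
Once in a run the grip may slacken for a moment while it holds something.
It also fails if it takes over 210 s, if anything falls off the work surface, if the arm or the gripper's body presses on something with over 40 N, if the wrist force passes 120 N, or if a joint passes its speed limit or range.

## Working session

There is one attempt and no reset: what is moved stays moved. The work goes in short steps, Python scripts to look and compute and a tool call to move; the robot and the scene stay as the last step left them, time stands still between calls to the robot, and variables do not carry over. Pictures are saved under pics/ and viewed, at most 14 in all, crops included, and the job is handed in when it is done.

Besides the shell and the picture viewer there is one more tool, called by a JSON object that holds its "method" and its "body", one argument or row to a line. step_arm: Moves the arm, as the interface text tells. Its arguments: {"type":"object","properties":{"targets":{"type":"array"},"hand":{"type":"number"},"squeeze":{"type":"number"}},"required":["targets"]}

```bash
mkdir -p pics
cat > h.py <<'E'
import numpy as np, cv2
from bench import r
def grab(n,save=None):
    m=r.camera_model(n); im,d=r.grab_frame(n)
    if save: cv2.imwrite('pics/'+save,im[:,:,::-1])
    return im,d,m
def ray(m,uv,z):
    K,R,t=[np.array(m[k]) for k in('K','R','t')]
    uv=np.atleast_2d(np.array(uv,float)); p=np.c_[uv,np.ones(len(uv))]@np.linalg.inv(K).T
    d=p@R; c=-R.T@t
    return c+d*((z-c[2])/d[:,2])[:,None]
def pts(m,d):
    K,R,t=[np.array(m[k]) for k in('K','R','t')]
    v,u=np.mgrid[:d.shape[0],:d.shape[1]]
    p=np.stack([(u-K[0,2])/K[0,0]*d,(v-K[1,2])/K[1,1]*d,d],-1)
    return (p-t)@R
E
python3 - <<'E'
from h import *
for n in('scene','side','wrist'):
    im,d,m=grab(n,n+'0.png'); np.savez(n+'0.npz',im=im,d=d,**m)
    print(n,np.round(-np.array(m['R']).T@m['t'],3),np.round(m['R'],2).tolist(),m['K'][0][0])
print(r.get_obs())
a=[cv2.imread(f'pics/{n}0.png') for n in('scene','side')]
E
```

```text
scene [0.093 0.688 0.634] [[-0.84, -0.54, -0.01], [-0.24, 0.4, -0.88], [0.49, -0.74, -0.47]] 375.69722163360836
side [ 0.152 -1.413  0.825] [[0.95, -0.31, 0.02], [-0.12, -0.44, -0.89], [0.28, 0.84, -0.46]] 512.2076493343637
wrist [ 0.271 -0.456  0.373] [[0.39, -0.92, -0.0], [-0.88, -0.37, 0.29], [-0.27, -0.11, -0.96]] 280.91427387810216
{'t': 0.15, 'joint_pos': array([-1.32824711e+00,  2.63415454e-01, -4.87711316e-02,  1.25937368e+00,
        2.67375259e-05,  1.41550458e+00]), 'qd': array([ 0.0007877 , -0.00048246,  0.00190584, -0.0012271 , -0.00215356,
       -0.00104351]), 'joint_efforts': array([-8.93935048e-04, -6.37835026e+01,  3.84642291e+01,  1.08892116e-02,
       -2.57189367e-04,  1.79034600e-05]), 'position': array([ 0.2033602 , -0.48380775,  0.23094166]), 'tool_rot': array([-3.14084204e+00, -1.44573233e-04,  3.97840902e-01]), 'wrist_force': array([-0.48756415,  0.12760193, -0.02643083]), 'torque': array([-0.04345487,  0.03792608, -0.00081824]), 'finger_force': 0.0, 'gripper_width': 1.0005194057542954}
```

View pics/scene0.png

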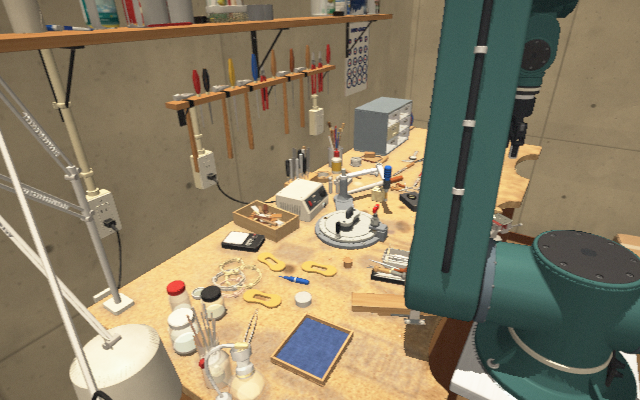

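View pics/side0.png

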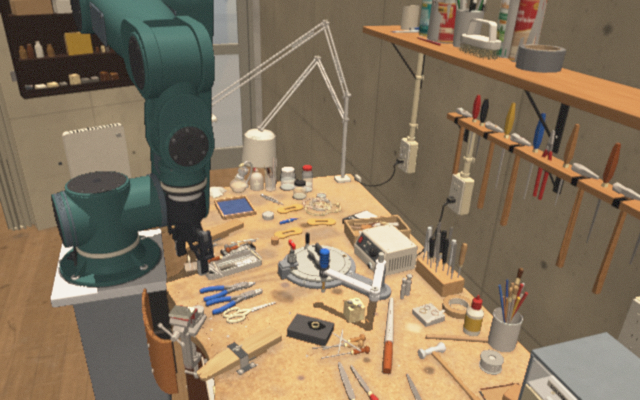

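```bash
cat > an.py <<'E'
from h import *
def comps(mask,amin=15):
    n,l,s,c=cv2.connectedComponentsWithStats(mask.astype(np.uint8),connectivity=8)
    return [(l==i,s[i],c[i]) for i in range(1,n) if s[i,4]>=amin]
def hsv(im): return cv2.cvtColor(im,cv2.COLOR_RGB2HSV).astype(int)
E
python3 - <<'E'
from an import *
for n in('scene','side'):
    z=np.load(n+'0.npz'); im,d=z['im'],z['d']; m={k:z[k] for k in'KRt'}
    P=pts(m,d); H=hsv(im)
    W=(P[...,0]>.15)&(P[...,0]<.95)&(abs(P[...,1])<.75)&(P[...,2]>-.01)&(P[...,2]<.2)&(d>0)
    masks=dict(red=(H[...,0]<6)|(H[...,0]>174),blue=(H[...,0]>100)&(H[...,0]<125),yel=(H[...,0]>18)&(H[...,0]<28))
    th=dict(red=150,blue=110,yel=130)
    for k,mk in masks.items():
        for q,s,c in comps(mk&(H[...,1]>th[k])&(H[...,2]>60)&W,25):
            p=P[q]; print(n,k,s.tolist(),np.round(c),'med',np.round(np.median(p,0),3),'zmax',round(p[:,2].max(),3))
    # turntable top points
    q=W&(P[...,2]>.019)&(P[...,2]<.026)&(H[...,1]<60)&(H[...,2]>90)
    for l,s,c in comps(q,200): print(n,'tt',s.tolist(),np.round([P[l][:,:2].min(0),P[l][:,:2].max(0)],3).tolist())
    q=W&(P[...,2]>.009)&(P[...,2]<.016)&(H[...,1]<60)&(H[...,2]>60)
    for l,s,c in comps(q,60): print(n,'bed',s.tolist(),np.round([P[l][:,:2].min(0),P[l][:,:2].max(0)],3).tolist())
a=cv2.imread('pics/scene0.png')[165:320,215:425]; b=cv2.imread('pics/side0.png')[190:350,190:400]
cv2.imwrite('pics/crop0.png',np.vstack([cv2.resize(a,(600,300),interpolation=2)[:, :],cv2.resize(b,(600,300),interpolation=2)]))
E
```

```text
scene red [334, 149, 5, 8, 27] [336. 153.] med [ 0.844 -0.584  0.089] zmax 0.106
scene red [373, 204, 6, 9, 27] [375. 208.] med [ 0.492 -0.208  0.105] zmax 0.107
scene red [167, 281, 18, 15, 212] [175. 288.] med [0.705 0.33  0.1  ] zmax 0.103
scene red [199, 359, 5, 9, 37] [201. 363.] med [0.525 0.423 0.076] zmax 0.081
scene blue [384, 166, 7, 15, 85] [387. 173.] med [ 0.528 -0.375  0.15 ] zmax 0.17
scene blue [284, 276, 10, 5, 30] [289. 278.] med [0.584 0.091 0.013] zmax 0.017
scene blue [296, 278, 13, 6, 55] [302. 280.] med [0.551 0.083 0.014] zmax 0.018
scene yel [332, 162, 9, 9, 73] [336. 166.] med [ 0.838 -0.574  0.035] zmax 0.057
scene yel [258, 253, 27, 17, 213] [271. 261.] med [0.672 0.054 0.008] zmax 0.012
scene yel [301, 261, 36, 14, 236] [319. 268.] med [0.544 0.009 0.008] zmax 0.01
scene yel [243, 289, 39, 18, 327] [262. 297.] med [0.598 0.18  0.008] zmax 0.011
scene tt [320, 210, 64, 32, 923] [[0.457, -0.307], [0.67, -0.116]]
scene bed [348, 182, 36, 12, 76] [[0.622, -0.572], [0.703, -0.429]]
scene bed [334, 195, 21, 16, 162] [[0.621, -0.384], [0.729, -0.289]]
scene bed 
[... 1694 characters left out ...]
.413, -0.54], [0.518, -0.441]]
side bed [217, 252, 36, 15, 114] [[0.297, -0.153], [0.405, -0.09]]
side bed [346, 254, 27, 32, 210] [[0.638, -0.355], [0.696, -0.185]]
side bed [206, 265, 46, 14, 98] [[0.258, -0.2], [0.389, -0.162]]
side bed [279, 271, 43, 17, 208] [[0.457, -0.322], [0.557, -0.221]]
side bed [325, 279, 19, 9, 84] [[0.563, -0.328], [0.616, -0.303]]
side bed [221, 282, 33, 10, 110] [[0.289, -0.271], [0.377, -0.242]]
side bed [233, 289, 29, 13, 106] [[0.309, -0.323], [0.39, -0.284]]
side bed [386, 298, 7, 35, 124] [[0.642, -0.555], [0.715, -0.425]]
side bed [413, 312, 31, 13, 72] [[0.738, -0.549], [0.802, -0.497]]
side bed [185, 315, 21, 21, 110] [[0.176, -0.421], [0.23, -0.359]]
```

View pics/crop0.png

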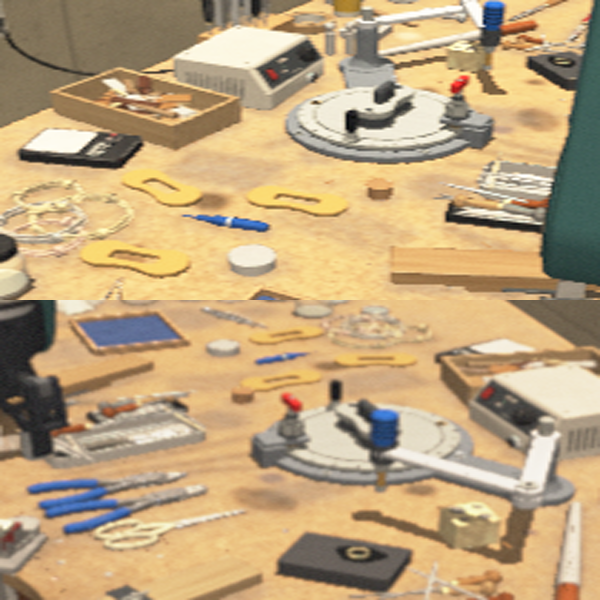

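{"method": "step_arm", "body": {
  "targets": [
    [28,-19,-7,0],
    [28,-19,-7,0],
    [28,-19,-7,0],
    [28,-19,-7,0],
    [28,-19,-7,0]
  ],
  "hand": 1
}}

```text
t: 0.57
position: [0.2961, -0.3407, 0.2665]
tool_rot: [-3.141, -0.0, 0.397]
wrist_force: [0.5, -0.3, 1.0]
gripper_width: 1.004
finger_force: 0.0
```

{"method": "step_arm", "body": {
  "targets": [
    [28,-19,-7,0],
    [28,-19,-7,0],
    [28,-19,-7,0],
    [28,-19,-7,0],
    [28,-19,-7,0]
  ]
}}

```text
t: 0.98
position: [0.3884, -0.1988, 0.3016]
tool_rot: [3.142, 0.0, 0.398]
wrist_force: [0.5, -0.4, -0.5]
gripper_width: 1.001
finger_force: 0.0
```

{"method": "step_arm", "body": {
  "targets": [
    [28,-19,-7,0],
    [28,-19,-7,0],
    [28,-19,-7,0],
    [28,-19,-7,0],
    [28,-19,-7,0]
  ]
}}

```text
t: 1.4
position: [0.4807, -0.0569, 0.3366]
tool_rot: [3.142, 0.0, 0.398]
wrist_force: [0.4, -1.0, 0.2]
gripper_width: 1.0
finger_force: 0.0
```

{"method": "step_arm", "body": {
  "targets": [
    [0,0,0,-0.12],
    [0,0,0,-0.12],
    [0,0,0,-0.12],
    [0,0,0,-0.12],
    [0,0,0,-0.12]
  ]
}}

```text
t: 1.82
position: [0.4801, -0.0584, 0.3361]
tool_rot: [-3.141, 0.0, 1.004]
wrist_force: [-0.6, 0.1, 0.5]
gripper_width: 0.998
finger_force: 0.0
```

{"method": "step_arm", "body": {
  "targets": [
    [0,0,0,-0.12],
    [0,0,0,-0.12],
    [0,0,0,-0.12],
    [0,0,0,-0.12],
    [0,0,0,-0.09]
  ]
}}

```text
t: 2.23
position: [0.4801, -0.0585, 0.3361]
tool_rot: [-3.141, -0.0, 1.574]
wrist_force: [-0.1, -0.7, 0.5]
gripper_width: 1.0
finger_force: 0.0
```

Run:
```python
from an import *
o=r.get_obs(); print(o['t'],o['position'],o['tool_rot'],o['qd'])
im,d,m=grab('wrist','w1.png'); np.savez('w1.npz',im=im,d=d,**m)
```

```text
2.2333 [ 0.48008793 -0.05853668  0.33610975] [-3.14121219e+00 -1.35097907e-04  1.57418556e+00] [-4.20740558e-04 -1.51762613e-05  1.19639154e-05 -1.39647825e-03
 -1.04727972e-03 -1.02816602e+00]
```

View pics/w1.png

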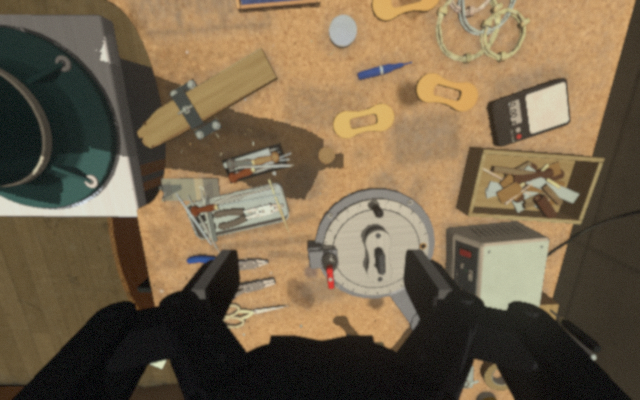

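```bash
cat >> an.py <<'E'
def links(im,d,m,z=0.006,amin=60,zr=(-.005,.02)):
    P=pts(m,d); H=hsv(im)
    q=(H[...,0]>15)&(H[...,0]<28)&(H[...,1]>120)&(H[...,2]>130)&(P[...,2]>zr[0])&(P[...,2]<zr[1])&(d>0)&(P[...,0]>.25)&(P[...,0]<.8)
    out=[]
    for l,s,c in comps(q,amin):
        cn=cv2.findContours(l.astype(np.uint8),cv2.RETR_EXTERNAL,cv2.CHAIN_APPROX_NONE)[0][0][:,0]
        w=ray(m,cn,z)[:,:2].astype(np.float32); (cx,cy),(a,b),th=cv2.minAreaRect(w*1000)
        bx=cv2.boxPoints(((cx,cy),(a,b),th)); e=bx[1]-bx[0]; f=bx[2]-bx[1]; L=e if np.hypot(*e)>np.hypot(*f) else f
        ang=np.arctan2(L[1],L[0])%np.pi
        out.append((cx,cy,max(a,b),min(a,b),ang,s.tolist()))
        print('link mm',np.round([cx,cy],1),'size',round(max(a,b),1),round(min(a,b),1),'long axis ang',round(ang,3),s.tolist())
    return out
E
python3 - <<'E'
from an import *
im,d,m=grab('wrist'); np.savez('w1.npz',im=im,d=d,**m)
P=pts(m,d); H=hsv(im)
links(im,d,m)
R=(P[...,0]>.4)&(P[...,0]<.75)&(P[...,1]>-.36)&(P[...,1]<-.05)&(d>0)
def rep(n,q,z,amin=8):
    for l,s,c in comps(q&R,amin):
        print(n,s.tolist(),np.round(c,1),'cast',np.round(ray(m,c,z)[0,:2]*1000,1),'depthmed',np.round(np.median(P[l],0)*1000,1))
rep('red',((H[...,0]<8)|(H[...,0]>172))&(H[...,1]>130),.105)
rep('tall',(P[...,2]>.065)&(P[...,2]<.082),.074)
rep('tmpl',(P[...,2]>.045)&(P[...,2]<.058),.052)
q=(P[...,2]>.017)&(P[...,2]<.028)&R
rep('tt',q,.022,100)
q=R&(P[...,2]>.008)&(P[...,2]<.016)
l=max(comps(q,50),key=lambda a:a[1][4]); print('bed',l[1])
rep('bed',q,.012,60)
# circle fit on bed outer edge
q=(R&(P[...,2]>.008)&(P[...,2]<.03)).astype(np.uint8)
c=max(cv2.findContours(q,0,1)[0],key=cv2.contourArea)[:,0]; w=ray(m,c,.012)[:,:2]
from scipy.optimize import least_squares
f=least_squares(lambda p:np.hypot(*(w-p[:2]).T)-.110,[.575,-.213],loss='soft_l1',f_scale=.001); print('bed centre',f.x,len(w),np.round(np.hypot(*(w-f.x).T)[::6]*1000,0))
b=im[170:310,290:450]; cv2.imwrite('pics/w1c.png',cv2.resize(b,(800,600) if 0 else (680,595),interpolation=2)[:,:,::-1])
E
```

```text
link mm [486.1 167.3] size 34.9 15.0 long axis ang 0.007 [315, 0, 25, 13, 129]
link mm [576. 141.] size 147.8 69.0 long axis ang 0.007 [338, 0, 103, 54, 2540]
link mm [455.4 109.2] size 138.3 96.9 long axis ang 2.193 [263, 6, 90, 78, 2762]
link mm [320.3 102.1] size 139.8 46.1 long axis ang 0.086 [172, 36, 91, 40, 1390]
link mm [536.8 103.4] size 24.2 12.2 long axis ang 0.59 [352, 47, 16, 14, 75]
link mm [677.   52.3] size 105.7 54.7 long axis ang 2.922 [416, 69, 64, 48, 1746]
link mm [550.7   5.5] size 132.1 103.8 long axis ang 1.324 [333, 84, 72, 84, 2354]
link mm [389.3  28.5] size 41.0 35.7 long axis ang 2.989 [252, 96, 28, 24, 259]
link mm [520.1 -86.3] size 79.9 49.7 long axis ang 0.606 [328, 161, 40, 40, 557]
link mm [ 409.8 -312.1] size 35.5 21.5 long axis ang 1.535 [279, 283, 12, 17, 75]
link mm [ 470.6 -394.6] size 339.8 111.4 long axis ang 0.034 [233, 302, 167, 49, 2910]
red [459, 250, 12, 8, 64] [464.2 253.4] cast [ 690.7 -177.6] depthmed [ 713.1 -197.7   65.3]
red [326, 265, 7, 14, 73] [328.8 271.4] cast [ 492. -209.] depthmed [ 492.2 -208.8  104.4]
red [327, 281, 7, 8, 
[... 1414 characters left out ...]

bed [308, 189, 127, 71, 1568] [375.4 212.4] cast [ 575.2 -146.9] depthmed [ 572.4 -138.    12.1]
bed [445, 226, 28, 40, 103] [452.1 238.1] cast [ 716.7 -194.8] depthmed [ 709.8 -180.    12.4]
bed [334, 280, 84, 36, 657] [387.9 298.9] cast [ 610.5 -323.8] depthmed [ 631.  -319.7   12.3]
bed centre [ 0.5764717  -0.21473839] 436 [110. 108. 110. 110. 109. 109. 108. 110. 109. 110. 109. 109. 107. 111.
 120. 120. 109.  98.  89.  78.  67.  67.  70.  78.  91.  97. 106. 107.
 107. 108. 106. 108. 107. 108. 107. 107. 119. 135. 152. 161. 166. 170.
 156. 140. 125. 110.  97.  86.  77.  70.  63.  60.  63.  74.  85.  95.
 106. 108. 108. 109. 108. 110. 108. 109. 109. 109. 109. 109. 109. 109.
 110. 109. 108.]
```

View pics/w1c.png

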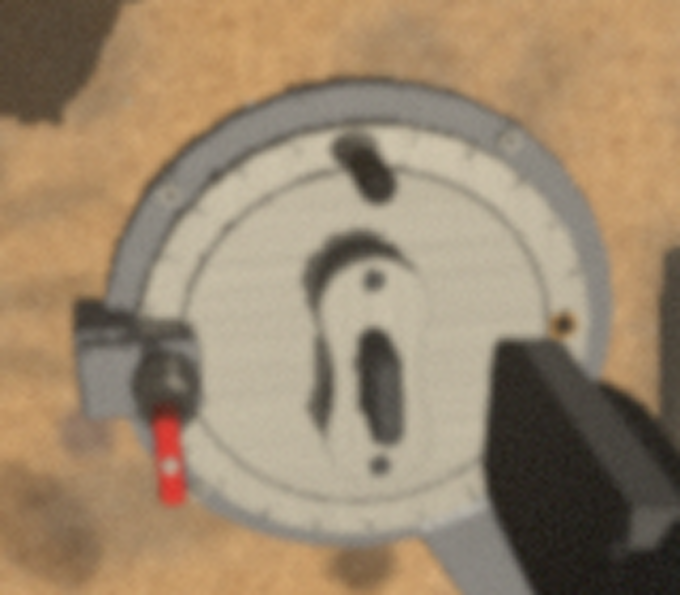

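Run:
```python
from an import *
z=np.load('w1.npz'); H=hsv(z['im'])
for u,v in[(340,125),(385,112),(347,121),(425,95),(468,95),(364,108),(300,100),(450,150),(340,70),(230,80)]: print(u,v,H[v-1:v+2,u-1:u+2].reshape(-1,3).mean(0).round())
im=z['im'];d=z['d'];m={k:z[k] for k in'KRt'}
P=pts(m,d)
for t in(110,140,150,160,170):
  q=(H[...,0]>16)&(H[...,0]<28)&(H[...,1]>t)&(H[...,2]>150)&(P[...,0]>.25)
  print(t,[(s.tolist()) for l,s,c in comps(q,100)])
```

```text
340 125 [ 20. 131. 219.]
385 112 [ 20. 132. 219.]
347 121 [ 20. 130. 219.]
425 95 [ 18. 139. 219.]
468 95 [ 18. 144. 217.]
364 108 [ 16. 117. 180.]
300 100 [ 16. 112. 181.]
450 150 [ 16. 105. 166.]
340 70 [ 16. 120. 202.]
230 80 [ 20. 113. 166.]
110 [[368, 0, 74, 23, 865], [188, 46, 88, 70, 2499], [417, 71, 62, 45, 1480], [330, 99, 67, 45, 1482], [170, 102, 17, 29, 207], [319, 147, 16, 16, 178], [484, 155, 90, 32, 698], [476, 173, 29, 35, 342], [500, 186, 21, 15, 157]]
140 [[407, 0, 32, 13, 200], [434, 82, 43, 30, 578]]
150 []
160 []
170 []
```

```bash
sed -i "s/q=(H\[...,0\]>15)&(H\[...,0\]<28)&(H\[...,1\]>120)&(H\[...,2\]>130)/q=(H[...,0]>=17)\&(H[...,0]<28)\&(H[...,1]>112)\&(H[...,2]>195)/" an.py
python3 - <<'E'
from an import *
z=np.load('w1.npz'); m={k:z[k] for k in'KRt'}
links(z['im'],z['d'],m,amin=150)
z=np.load('scene0.npz'); im=z['im'];d=z['d'];m={k:z[k] for k in'KRt'}
H=hsv(im);P=pts(m,d);q=(H[...,0]>18)&(H[...,0]<28)&(H[...,1]>130)&(P[...,2]<.015)&(P[...,0]<.75)&(P[...,1]<.25)&(P[...,1]>-.1)&(d>0)
for l,s,c in comps(q,150):
    v,u=np.nonzero(l); w=ray(m,np.c_[u,v],.006)[:,:2]; C=w.mean(0); e=np.linalg.eigh(np.cov(w.T))[1][:,1]; print(np.round(C*1000,1),np.arctan2(e[1],e[0])%np.pi)
q=(H[...,0]>100)&(H[...,0]<125)&(H[...,1]>60)&(P[...,2]<.02)&(P[...,2]>0)
for l,s,c in comps(q,400):
    cn=cv2.findContours(l.astype(np.uint8),0,1)[0][0][:,0]; print('tray',cv2.minAreaRect((ray(m,cn,.005)[:,:2]*1000).astype(np.float32)))
E
```

```text
link mm [600.9 163.7] size 93.9 24.0 long axis ang 0.007 [374, 0, 66, 20, 671]
link mm [678.2  51.9] size 98.1 43.0 long axis ang 2.899 [418, 71, 61, 41, 1211]
link mm [549.4   6.5] size 100.1 50.4 long axis ang 0.317 [334, 99, 60, 45, 1157]
[677.   51.9] 2.914457565677192
[548.2   7.3] 0.22320847548667722
[601.7 178.2] 0.21972329851127848
tray ((416.38323974609375, 231.36358642578125), (104.90828704833984, 122.2258529663086), 4.421097755432129)
```

{"method": "step_arm", "body": {
  "targets": [
    [13,14,20,0],
    [13,14,20,0],
    [13,14,20,0],
    [13,14,20,0],
    [13,14,20,0]
  ]
}}

```text
t: 2.75
position: [0.5508, 0.0069, 0.2352]
tool_rot: [-3.141, 0.0, 1.564]
wrist_force: [0.4, -0.1, -0.1]
gripper_width: 0.998
finger_force: 0.0
```

{"method": "step_arm", "body": {
  "targets": [
    [0,0,10,0.12],
    [0,0,10,0.12],
    [0,0,10,0.12],
    [0,0,10,0.12],
    [0,0,10,0.12]
  ]
}}

```text
t: 3.17
position: [0.5503, 0.0063, 0.1856]
tool_rot: [-3.141, 0.0, 0.958]
wrist_force: [-0.2, 0.5, -0.2]
gripper_width: 0.993
finger_force: 0.0
```

{"method": "step_arm", "body": {
  "targets": [
    [0,0,10,0.12],
    [0,0,10,0.12],
    [0,0,10,0.12],
    [0,0,10,0.12],
    [0,0,10,0.12]
  ]
}}

```text
t: 3.58
position: [0.5503, 0.0063, 0.1357]
tool_rot: [-3.141, 0.0, 0.358]
wrist_force: [1.4, -0.3, -0.0]
gripper_width: 0.999
finger_force: 0.0
```

{"method": "step_arm", "body": {
  "targets": [
    [0,0,0,0.12],
    [0,0,0,0.03],
    [0,0,0,0],
    [0,0,0,0],
    [0,0,0,0]
  ]
}}

```text
t: 4.0
position: [0.5504, 0.0062, 0.1363]
tool_rot: [3.142, -0.0, 0.218]
wrist_force: [-0.4, -0.4, -0.3]
gripper_width: 1.004
finger_force: 0.0
```

```bash
cat >> an.py <<'E'
def go(x,y,z,yaw):
    """tool-axis shifts from the present pose to a target (mm, rad), shift taken before the turn"""
    o=r.get_obs(); p=o['position']*1000; a=o['tool_rot'][2]; dx,dy=x-p[0],y-p[1]
    print('t',round(o['t'],1),'at',np.round(p,1),round(a,3),'-> shift',np.round([np.cos(a)*dx+np.sin(a)*dy, np.sin(a)*dx-np.cos(a)*dy, p[2]-z],1),'turn',round((a-yaw+np.pi)%(2*np.pi)-np.pi,3),'| shift after turn',np.round([np.cos(yaw)*dx+np.sin(yaw)*dy,np.sin(yaw)*dx-np.cos(yaw)*dy],1))
E
python3 - <<'E'
from an import *
im,d,m=grab('wrist','w2.png')
L=links(im,d,m,amin=400)
for l in L: go(l[0],l[1],0,l[4])
E
```

```text
link mm [674.8  52.1] size 91.4 41.9 long axis ang 2.902 [264, 0, 77, 100, 3239]
link mm [601.5 178.4] size 95.7 41.8 long axis ang 0.197 [119, 42, 57, 112, 3119]
link mm [581.3  12.4] size 41.2 27.0 long axis ang 1.451 [298, 147, 43, 33, 944]
t 4.0 at [550.4   6.2 136.3] 0.218 -> shift [131.4 -17.9 136.3] turn -2.684 | shift after turn [-109.9   74.1]
t 4.0 at [550.4   6.2 136.3] 0.218 -> shift [  87.1 -157.   136.3] turn 0.021 | shift after turn [  83.8 -158.9]
t 4.0 at [550.4   6.2 136.3] 0.218 -> shift [ 31.5   0.7 136.3] turn -1.233 | shift after turn [ 9.8 29.9]
```

View pics/w2.png

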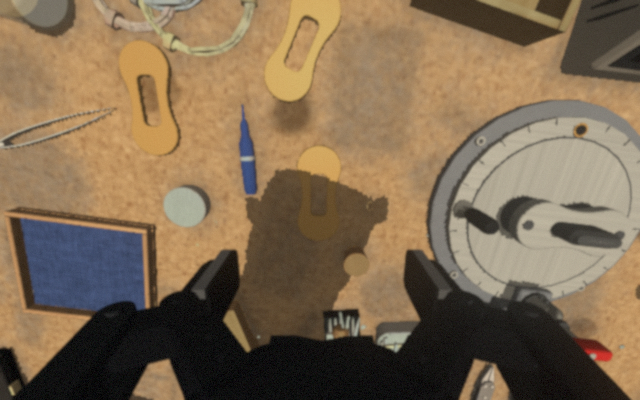

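Run:
```python
from an import *
im,d,m=grab('wrist')
H=hsv(im);P=pts(m,d)
w=(P[...,0]>.48)&(P[...,0]<.62)&(abs(P[...,1]-.007)<.045)&(d>0)
q=w&(H[...,1]>145)&(H[...,0]>=15)
q=cv2.morphologyEx(q.astype(np.uint8),cv2.MORPH_OPEN,np.ones((3,3)))
for l,s,c in comps(q,200):
    cn=cv2.findContours(l.astype(np.uint8),0,1)[0][0][:,0]; W=(ray(m,cn,.006)[:,:2]*1000).astype(np.float32); print(s,cv2.minAreaRect(W))
print(np.round(ray(m,[[319,146],[319,241],[302,193],[336,193]],.006)*1000,1))
print(H[215,304:336:4].tolist(), H[215,285:300:5].tolist())
```

```text
[[595.   17.1   6. ]
 [498.   -4.    6. ]
 [545.8  23.9   6. ]
 [553.2  -9.5   6. ]]
[[18, 141, 101], [18, 153, 100], [17, 149, 94], [17, 144, 87], [18, 151, 83], [18, 141, 94], [17, 150, 102], [17, 141, 103]] [[17, 120, 89], [15, 104, 86], [16, 112, 89]]
```

{"method": "step_arm", "body": {
  "targets": [
    [-3,0,27,0],
    [0,0,27,0],
    [0,0,27,0],
    [0,0,27,0],
    [0,0,18,0]
  ],
  "hand": 0.6,
  "squeeze": 50
}}

```text
t: 4.52
position: [0.5466, 0.0057, 0.0082]
tool_rot: [-3.141, 0.002, 0.218]
wrist_force: [0.2, -0.2, -0.8]
gripper_width: 0.601
finger_force: 0.0
```

{"method": "step_arm", "body": {
  "targets": [
    [0,0,10,0],
    [0,0,0,0],
    [0,0,0,0],
    [0,0,0,0],
    [0,0,0,0]
  ],
  "hand": 0
}}

```text
t: 4.93
position: [0.5477, 0.0055, 0.0007]
tool_rot: [3.141, -0.001, 0.218]
wrist_force: [-0.7, -0.6, -1.0]
gripper_width: 0.387
finger_force: 52.0
```

{"method": "step_arm", "body": {
  "targets": [
    [0,0,0,0],
    [0,0,0,0],
    [0,0,0,0],
    [0,0,0,0],
    [0,0,0,0]
  ]
}}

```text
t: 5.35
position: [0.5475, 0.0055, 0.0003]
tool_rot: [3.142, -0.0, 0.218]
wrist_force: [-0.6, 0.6, -1.6]
gripper_width: 0.391
finger_force: 52.0
```

{"method": "step_arm", "body": {
  "targets": [
    [0,0,-15,0],
    [0,0,-15,0],
    [0,0,-30,-0.1],
    [0,0,-30,-0.12],
    [0,0,-30,-0.12]
  ]
}}

```text
t: 5.77
position: [0.547, 0.0056, 0.1216]
tool_rot: [-3.141, 0.0, 0.564]
wrist_force: [1.2, -0.1, -1.8]
gripper_width: 0.395
finger_force: 52.0
```

{"method": "step_arm", "body": {
  "targets": [
    [0,0,-10,-0.12],
    [0,0,0,-0.12],
    [0,0,0,-0.12],
    [0,0,0,-0.12],
    [0,0,0,-0.12]
  ]
}}

```text
t: 6.18
position: [0.5474, 0.0056, 0.1303]
tool_rot: [-3.142, -0.0, 1.164]
wrist_force: [-0.2, -0.0, -1.3]
gripper_width: 0.392
finger_force: 52.1
```

{"method": "step_arm", "body": {
  "targets": [
    [-10,0,0,-0.12],
    [-10,0,0,-0.12],
    [-10,0,0,-0.12],
    [-30,2,0,-0.03],
    [-30,2,0,0]
  ]
}}

```text
t: 6.6
position: [0.5402, -0.0834, 0.1304]
tool_rot: [-3.142, -0.0, 1.552]
wrist_force: [1.2, 0.2, -1.8]
gripper_width: 0.395
finger_force: 52.0
```

{"method": "step_arm", "body": {
  "targets": [
    [-30,2,0,0],
    [-30,2,0,0],
    [-30,0,0,0],
    [-30,0,0,0],
    [-8,0,0,0]
  ]
}}

```text
t: 7.02
position: [0.5415, -0.2149, 0.1301]
tool_rot: [3.141, 0.001, 1.545]
wrist_force: [-0.4, 0.0, -1.4]
gripper_width: 0.393
finger_force: 52.0
```

{"method": "step_arm", "body": {
  "targets": [
    [0,0,0,0],
    [0,0,0,0],
    [0,0,0,0],
    [0,0,0,0],
    [0,0,0,0]
  ]
}}

```text
t: 7.43
position: [0.5417, -0.2101, 0.1304]
tool_rot: [3.142, -0.0, 1.549]
wrist_force: [0.6, -0.3, -0.2]
gripper_width: 0.397
finger_force: 52.0
```

Run:
```python
from an import *
im,d,m=grab('wrist','w3.png'); np.savez('w3.npz',im=im,d=d,**m)
go(575.4,-211,150,1.666)
```

```text
t 7.5 at [ 541.7 -210.3  130.4] 1.549 -> shift [  0.   33.7 -19.6] turn -0.117 | shift after turn [-3.9 33.5]
```

View pics/w3.png

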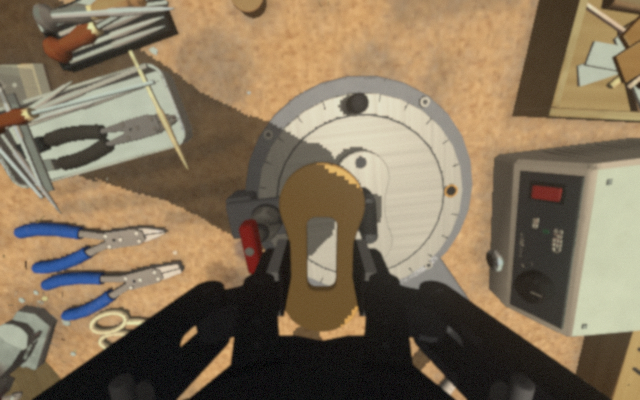

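Run:
```python
from an import *
from scipy.optimize import least_squares
z=np.load('w3.npz'); im,d=z['im'],z['d']; m={k:z[k] for k in'KRt'}
P=pts(m,d);H=hsv(im)
R=(P[...,0]>.45)&(P[...,0]<.70)&(P[...,1]>-.34)&(P[...,1]<-.07)&(d>0)
for l,s,c in comps(R&(P[...,2]>.066)&(P[...,2]<.078),20): print('h',s,c,ray(m,c,.073)[0],np.median(P[l],0))
q=(R&(P[...,2]>.017)&(P[...,2]<.028)&(H[...,2]>60)).astype(np.uint8)
# table rim: z>17 boundary
c=max(cv2.findContours(q,0,1)[0],key=cv2.contourArea)[:,0]; w=ray(m,c,.022)[:,:2]
c0=np.array([.576,-.212]); w=w[abs(np.hypot(*(w-c0).T)-.095)<.006]
f=least_squares(lambda p:np.hypot(*(w-p[:2]).T)-p[2],[.576,-.212,.095],loss='soft_l1',f_scale=.001); print('table',f.x,len(w))
q=(R&(P[...,2]>.006)).astype(np.uint8)
c=max(cv2.findContours(q,0,1)[0],key=cv2.contourArea)[:,0]; w=ray(m,c,.012)[:,:2]
w=w[abs(np.hypot(*(w-c0).T)-.110)<.006]
f=least_squares(lambda p:np.hypot(*(w-p[:2]).T)-p[2],[.576,-.212,.11],loss='soft_l1',f_scale=.001); print('bed',f.x,len(w))
# window in held link
q=(d[200:300,290:350]>.2); 
for l,s,c in comps(q,200): print('win',s,c+[290,200])
print('linkdepth',np.round(P[200,321],4),np.round(P[310,321],4))
```

```text
h [349  93  20  21 329] [358.61702128 102.72644377] [ 0.56826865 -0.1295685   0.073     ] [ 0.5685642  -0.12963105  0.07164927]
h [360 192  18  52 673] [369.2897474  219.83506686] [ 0.57768058 -0.21369882  0.073     ] [ 0.57726374 -0.21428662  0.07568807]
h [258 224  12  19 124] [263.83870968 231.4516129 ] [ 0.49694044 -0.22139817  0.073     ] [ 0.49777469 -0.21934215  0.07634595]
table [ 0.57701991 -0.21380641  0.09373504] 398
bed [ 0.57675125 -0.21378172  0.10830656] 406
win [  17   17   30   69 1916] [321.5480167  250.67693111]
linkdepth [ 0.542  -0.1782  0.1368] [ 0.5405 -0.2427  0.1385]
```

Run:
```python
from an import *
z=np.load('w3.npz'); im,d=z['im'],z['d']; m={k:z[k] for k in'KRt'}
print(ray(m,[[321.5,250.7]],.1335)[0]*1000, ray(m,[[321.5,216.7],[321.5,285]],.136)*1000)
P=pts(m,d);H=hsv(im)
q=(P[...,2]>.125)&(P[...,2]<.145)&(H[...,1]>90)&(abs(P[...,0]-.5415)<.03)&(P[...,1]>-.29)
for l,s,c in comps(q,300):
    cn=cv2.findContours(l.astype(np.uint8),0,1)[0][0][:,0]; print(s,cv2.minAreaRect((ray(m,cn,.136)[:,:2]*1000).astype(np.float32)))
print(-m['R'].T@m['t'])
go(576.9,-213.8,130,1.673)
```

```text
[ 541.53660301 -208.15226294  133.5       ] [[ 542.00040089 -187.47676943  136.        ]
 [ 541.08888518 -228.0546794   136.        ]]
[ 279  162   86  170 9306] ((542.0870361328125, -209.20269775390625), (100.33399200439453, 43.62303924560547), 89.9068374633789)
[ 0.5430819  -0.13776474  0.27287549]
t 7.5 at [ 541.7 -210.3  130.4] 1.549 -> shift [-2.7 35.3  0.4] turn -0.124 | shift after turn [-7.1 34.7]
```

{"method": "step_arm", "body": {
  "targets": [
    [0,0,0,-0.1],
    [-2,9,0,0],
    [-2,9,0,0],
    [-2,8,0,0],
    [-2,8,0,0]
  ]
}}

```text
t: 7.9
position: [0.5774, -0.2166, 0.1302]
tool_rot: [3.141, 0.0, 1.646]
wrist_force: [0.3, -0.4, -0.5]
gripper_width: 0.39
finger_force: 52.0
```

{"method": "step_arm", "body": {
  "targets": [
    [0,0,15,0],
    [0,0,15,0],
    [0,0,14,0],
    [0,0,0,0],
    [0,0,0,0]
  ]
}}

```text
t: 8.32
position: [0.5763, -0.2164, 0.0859]
tool_rot: [-3.141, -0.001, 1.647]
wrist_force: [0.2, -0.6, -0.4]
gripper_width: 0.392
finger_force: 52.0
```

Run:
```python
from an import *
go(576.9,-213.8,84,1.653)
im,d,m=grab('wrist'); np.savez('w4.npz',im=im,d=d,**m)
cv2.imwrite('pics/w4.png',cv2.resize(im[150:330,220:420],(660,594),interpolation=2)[:,:,::-1])
P=pts(m,d);H=hsv(im)
print(np.round(P[200:300:10,321,2],3))
```

```text
t 8.3 at [ 576.3 -216.4   85.9] 1.647 -> shift [2.6 0.8 1.9] turn -0.006 | shift after turn [2.6 0.8]
[0.093 0.092 0.076 0.076 0.076 0.076 0.076 0.053 0.052 0.091]
```

View pics/w4.png

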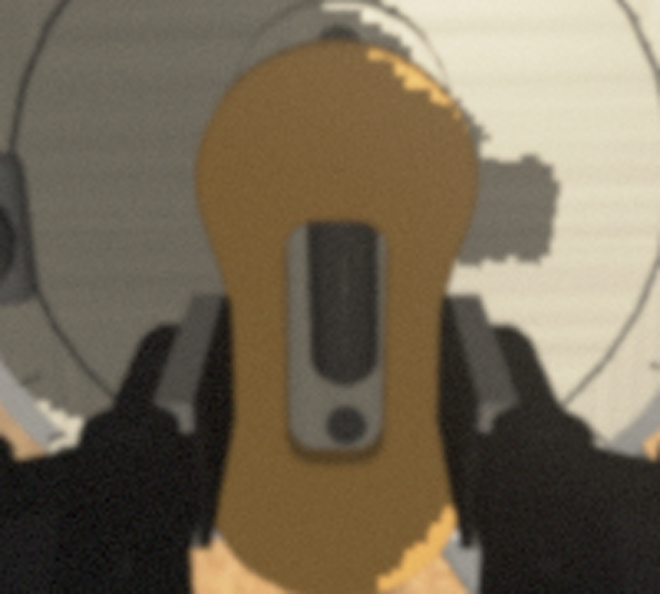

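Run:
```python
from an import *
z=np.load('w4.npz'); m={k:z[k] for k in'KRt'}
f=lambda u,v,zz: np.round(ray(m,[[220+u/3.3-.35,150+v/3.3-.35]],zz)[0]*1000,1)
for zt in (.0915,):
  print('win l,r,top,bot',f(287,330,zt),f(383,330,zt),f(335,222,zt-.006),f(335,222,zt),f(335,450,zt))
print('boss l r bot',f(310,330,.076),f(380,330,.076),f(345,383,.076),'screw',f(345,425,.052))
P=pts(m,z['d']);q=(P[...,2]>.085)&(P[...,2]<.099)&(hsv(z['im'])[...,1]>90)&(abs(P[...,0]-.576)<.03)
for l,s,c in comps(q,300):
    cn=cv2.findContours(l.astype(np.uint8),0,1)[0][0][:,0]; print(s,np.median(P[l],0),cv2.minAreaRect((ray(m,cn,.092)[:,:2]*1000).astype(np.float32)))
b=(P[...,2]>.0735)&(P[...,2]<.079)&(abs(P[...,0]-.576)<.012)&(abs(P[...,1]+.213)<.03)
print(P[b].min(0),P[b].max(0),P[b].mean(0))
```

```text
win l,r,top,bot [ 567.7 -213.2   91.5] [ 583.3 -212.    91.5] [ 574.3 -196.1   85.5] [ 574.1 -194.    91.5] [ 577.2 -235.    91.5]
boss l r bot [ 571.6 -220.7   76. ] [ 584.2 -219.7   76. ] [ 578.7 -230.9   76. ] screw [ 580.8 -254.7   52. ]
[ 279  162   86  170 9346] [ 0.57538914 -0.20288976  0.0924713 ] ((575.8623046875, -215.2271728515625), (43.36565017700195, 99.82874298095703), 4.330473899841309)
[ 0.57068742 -0.23158616  0.07351867] [ 0.58368652 -0.19921131  0.07765153] [ 0.57717782 -0.21468454  0.07571434]
```

Run:
```python
from an import *
z=np.load('w3.npz'); m={k:z[k] for k in'KRt'}; im,d=z['im'],z['d']
g=cv2.cvtColor(im,cv2.COLOR_RGB2GRAY)
w=g[152:172,350:372]; q=w<w.max()*.6
for l,s,c in comps(q,10): print(s,c+[350,152],ray(m,[c+[350,152]],.052)*1000)
P=pts(m,d)
# template left lobe outline
q=((P[...,2]>.046)&(P[...,2]<.058)&(abs(P[...,0]-.575)<.04)&(P[...,1]>-.2)&(P[...,1]<-.14)).astype(np.uint8)
c=max(cv2.findContours(q,0,1)[0],key=cv2.contourArea)[:,0]; W=ray(m,c,.052)[:,:2]*1000
W=W[W[:,1]>-180]; from scipy.optimize import least_squares
f=least_squares(lambda p:np.hypot(*(W-p[:2]).T)-22,[574,-186],loss='soft_l1',f_scale=.5);print('lobe',f.x,len(W),np.round(f.fun,1)[::4])
z=np.load('w4.npz'); m={k:z[k] for k in'KRt'};g=cv2.cvtColor(z['im'],cv2.COLOR_RGB2GRAY);w=g[271:285,315:332]
for l,s,c in comps(w<w.max()*.65,10): print(s,c+[315,271],ray(m,[c+[315,271]],.052)*1000)
```

```text
[ 6  5 10 11 82] [360.36585366 162.07317073] [[ 572.9881075 -172.9484794   52.       ]]
lobe [ 574.07319432 -186.15561954] 68 [ 0.6  0.3  0.3  0.2  0.5  0.3  0.3 -3.3 -6.8 -0.1 -0.5 -0.3 -0.  -0.1
 -0.1 -0.4 -0.1]
[ 4  3 12 10 92] [324.5 278.5] [[ 581.00935577 -254.7681891    52.        ]]
```

{"method": "step_arm", "body": {
  "targets": [
    [1.2,1.3,0,-0.024],
    [0,0,4,0],
    [0,0,4,0],
    [0,0,4,0],
    [0,0,3,0]
  ]
}}

```text
t: 8.78
position: [0.5772, -0.2152, 0.0708]
tool_rot: [-3.141, -0.0, 1.672]
wrist_force: [-0.3, 0.1, -1.8]
gripper_width: 0.389
finger_force: 52.0
```

{"method": "step_arm", "body": {
  "targets": [
    [0,0,3,0],
    [0,0,3,0],
    [0,0,3,0],
    [0,0,0,0],
    [0,0,0,0]
  ]
}}

```text
t: 9.2
position: [0.5772, -0.2152, 0.0622]
tool_rot: [-3.141, -0.0, 1.672]
wrist_force: [-0.2, 0.7, -0.5]
gripper_width: 0.395
finger_force: 52.0
```

{"method": "step_arm", "body": {
  "targets": [
    [0,0,3,0],
    [0,0,3,0],
    [0,0,3,0],
    [0,0,1,0],
    [0,0,0,0]
  ]
}}

```text
t: 9.62
position: [0.5771, -0.2151, 0.0519]
tool_rot: [-3.141, -0.0, 1.672]
wrist_force: [-1.3, 0.2, -1.4]
gripper_width: 0.393
finger_force: 52.0
```

{"method": "step_arm", "body": {
  "targets": [
    [0,0,0,0],
    [0,0,0,0],
    [0,0,-2,0],
    [0,0,-10,0],
    [0,0,-20,0]
  ],
  "hand": 0.6
}}

```text
t: 10.03
position: [0.5764, -0.2147, 0.0837]
tool_rot: [-3.139, -0.002, 1.672]
wrist_force: [-0.6, -0.3, -0.4]
gripper_width: 0.6
finger_force: 0.0
```

{"method": "step_arm", "body": {
  "targets": [
    [0,0,-30,0],
    [0,0,-30,0],
    [0,0,0,0],
    [0,0,0,0],
    [0,0,0,0]
  ]
}}

```text
t: 10.45
position: [0.5772, -0.2152, 0.1445]
tool_rot: [3.141, 0.0, 1.672]
wrist_force: [-0.2, -0.3, -0.7]
gripper_width: 0.598
finger_force: 0.0
```

Run:
```python
from an import *
im,d,m=grab('wrist'); P=pts(m,d)
q=(P[...,2]>.04)&(P[...,2]<.08)&(abs(P[...,0]-.576)<.03)&(P[...,1]>-.29)&(P[...,1]<-.14)&(hsv(im)[...,1]>90)
for l,s,c in comps(q,100):
    cn=cv2.findContours(l.astype(np.uint8),0,1)[0][0][:,0]; print(s,np.percentile(P[l][:,2],[5,50,95]),cv2.minAreaRect((ray(m,cn,.058)[:,:2]*1000).astype(np.float32)))
go(677,52,70,2.905-np.pi); go(677,52,70,2.905); go(601.6,178.4,70,.21)
im,d,m=grab('scene'); H=hsv(im);P=pts(m,d);q=(H[...,0]>18)&(H[...,0]<28)&(H[...,1]>130)&(P[...,2]<.015)&(P[...,0]<.75)&(P[...,1]<.25)&(P[...,1]>-.1)&(d>0)
for l,s,c in comps(q,150):
    v,u=np.nonzero(l); w=ray(m,np.c_[u,v],.006)[:,:2]; C=w.mean(0); e=np.linalg.eigh(np.cov(w.T))[1][:,1]; print(np.round(C*1000,1),np.arctan2(e[1],e[0])%np.pi)
```

```text
[ 296  144   52  113 3799] [0.05685568 0.05799822 0.05909647] ((576.53271484375, -213.94573974609375), (42.552978515625, 99.74427032470703), 5.459434509277344)
t 10.5 at [ 577.  -215.   143.8] 1.672 -> shift [255.6 126.4  73.8] turn 1.908 | shift after turn [  34.6 -283. ]
t 10.5 at [ 577.  -215.   143.8] 1.672 -> shift [255.6 126.4  73.8] turn -1.233 | shift after turn [-34.6 283. ]
t 10.5 at [ 577.  -215.   143.8] 1.672 -> shift [389.   64.2  73.8] turn 1.462 | shift after turn [ 106.1 -379.7]
```

{"method": "step_arm", "body": {
  "targets": [
    [32,16,0,0],
    [32,16,0,0],
    [32,16,0,0],
    [32,16,0,0],
    [32,16,0,0]
  ]
}}

```text
t: 10.97
position: [0.6407, -0.0463, 0.1434]
tool_rot: [-3.14, -0.0, 1.672]
wrist_force: [0.5, -0.7, -0.3]
gripper_width: 0.601
finger_force: 0.0
```

{"method": "step_arm", "body": {
  "targets": [
    [32,16,0,0],
    [32,16,0,0],
    [32,14,0,0],
    [0,0,0,-0.11],
    [0,0,0,-0.12]
  ]
}}

```text
t: 11.38
position: [0.6767, 0.0544, 0.1429]
tool_rot: [-3.14, -0.001, 1.909]
wrist_force: [0.2, -1.1, -0.6]
gripper_width: 0.601
finger_force: 0.0
```

{"method": "step_arm", "body": {
  "targets": [
    [0,0,0,-0.12],
    [0,0,0,-0.12],
    [0,0,0,-0.12],
    [0,0,0,-0.12],
    [0,0,0,-0.12]
  ]
}}

```text
t: 11.8
position: [0.6764, 0.0522, 0.1432]
tool_rot: [-3.141, -0.001, 2.508]
wrist_force: [-0.2, 0.2, 0.7]
gripper_width: 0.599
finger_force: 0.0
```

{"method": "step_arm", "body": {
  "targets": [
    [0,0,0,-0.12],
    [0,0,0,-0.12],
    [0,0,0,-0.12],
    [0,0,0,-0.04],
    [0,0,0,0]
  ]
}}

```text
t: 12.22
position: [0.6764, 0.0522, 0.1433]
tool_rot: [-3.141, -0.002, 2.904]
wrist_force: [0.4, 0.5, 0.1]
gripper_width: 0.599
finger_force: 0.0
```

```bash
cat >> an.py <<'E'
def shlink(im,d,m,x,y,z=.006,rad=.075):
    """link near x,y (mm): depth-free saturation/hue test that bears shadow; contour -> box"""
    H=hsv(im); P=pts(m,d); w=(np.hypot(P[...,0]-x/1000,P[...,1]-y/1000)<rad)&(d>0)&(P[...,2]>z-.004)
    q=w&(H[...,0]>=17)&(H[...,0]<28)&(((H[...,1]>112)&(H[...,2]>195))|((H[...,1]>128)&(H[...,2]<160)))
    q=cv2.medianBlur(q.astype(np.uint8),5)
    for l,s,c in comps(q,300):
        cn=cv2.findContours(l.astype(np.uint8),0,1)[0][0][:,0]; R=cv2.minAreaRect((ray(m,cn,z)[:,:2]*1000).astype(np.float32)); print('link',s.tolist(),np.round(R[0],1),np.round(R[1],1),round(R[2],2),'deg')
E
python3 - <<'E'
from an import *
go(677,52,0,2.905)
im,d,m=grab('wrist','w5.png'); shlink(im,d,m,677,52)
links(im,d,m,amin=400)
E
```

```text
t 12.2 at [676.4  52.2 143.3] 2.904 -> shift [-6.000e-01 -1.000e-01  1.433e+02] turn -0.001 | shift after turn [-0.6 -0.1]
link [301, 143, 43, 94, 2629] [676.6  51.4] [42.3 98.7] 76.41 deg
link mm [598.9 178.6] size 102.1 43.1 long axis ang 0.223 [403, 19, 67, 117, 3481]
link mm [709.9  44.7] size 44.0 36.3 long axis ang 1.506 [302, 204, 42, 34, 934]
```

View pics/w5.png

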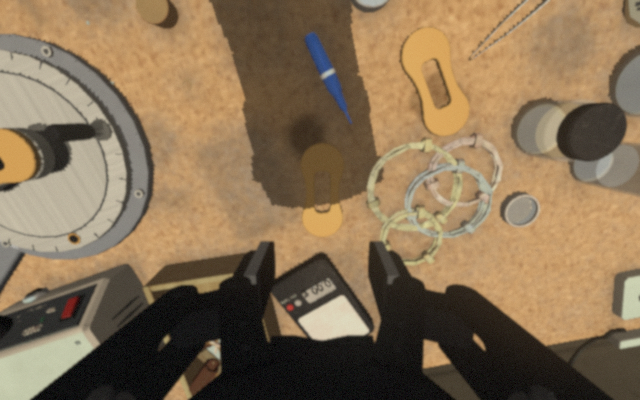

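{"method": "step_arm", "body": {
  "targets": [
    [0,0,30,0],
    [0,0,30,0],
    [0,0,30,0],
    [0,0,30,0],
    [0,0,16,0]
  ]
}}

```text
t: 12.68
position: [0.6749, 0.0523, 0.0045]
tool_rot: [-3.141, -0.004, 2.899]
wrist_force: [0.4, -0.3, -0.0]
gripper_width: 0.597
finger_force: 0.0
```

{"method": "step_arm", "body": {
  "targets": [
    [0,0,7,0],
    [0,0,0,0],
    [0,0,0,0],
    [0,0,0,0],
    [0,0,0,0]
  ],
  "hand": 0
}}

```text
t: 13.1
position: [0.6771, 0.0521, 0.0018]
tool_rot: [3.141, 0.001, 2.901]
wrist_force: [-1.0, -0.2, -1.3]
gripper_width: 0.388
finger_force: 50.3
```

{"method": "step_arm", "body": {
  "targets": [
    [0,0,0,0],
    [0,0,0,0],
    [0,0,-10,0],
    [0,0,-30,0],
    [0,0,-30,0]
  ]
}}

```text
t: 13.52
position: [0.676, 0.0522, 0.0719]
tool_rot: [-3.141, -0.002, 2.902]
wrist_force: [1.1, -0.3, -1.1]
gripper_width: 0.39
finger_force: 50.3
```

{"method": "step_arm", "body": {
  "targets": [
    [0,0,-30,0.114],
    [0,0,-30,0.12],
    [0,0,0,0.12],
    [0,0,0,0.12],
    [0,0,0,0.12]
  ]
}}

```text
t: 13.93
position: [0.6771, 0.0522, 0.1328]
tool_rot: [3.14, 0.001, 2.302]
wrist_force: [-0.3, 0.3, -1.7]
gripper_width: 0.388
finger_force: 50.4
```

{"method": "step_arm", "body": {
  "targets": [
    [0,0,0,0.12],
    [0,0,0,0.12],
    [0,0,0,0.12],
    [0,0,0,0.12],
    [0,0,0,0.12]
  ]
}}

```text
t: 14.35
position: [0.6768, 0.0522, 0.1322]
tool_rot: [3.141, 0.0, 1.702]
wrist_force: [-0.3, -0.5, -1.5]
gripper_width: 0.396
finger_force: 50.3
```

{"method": "step_arm", "body": {
  "targets": [
    [0,0,0,0.04],
    [-32,-15,0,0],
    [-32,-15,0,0],
    [-32,-15,0,0],
    [-32,-15,0,0]
  ]
}}

```text
t: 14.77
position: [0.6289, -0.0822, 0.1322]
tool_rot: [3.141, 0.0, 1.668]
wrist_force: [0.9, -1.1, -2.5]
gripper_width: 0.389
finger_force: 50.4
```

{"method": "step_arm", "body": {
  "targets": [
    [-32,-15,0,0],
    [-32,-15,0,0],
    [-32,-15,0,0],
    [-32,-15,0,0],
    [0,0,0,0]
  ]
}}

```text
t: 15.18
position: [0.5805, -0.2194, 0.1322]
tool_rot: [3.141, 0.002, 1.663]
wrist_force: [0.6, -0.9, -1.1]
gripper_width: 0.392
finger_force: 50.4
```

Run:
```python
from an import *
go(577.2,-215.2,86,1.671)
im,d,m=grab('wrist'); P=pts(m,d); p=r.get_obs()['position']
q=(P[...,2]>p[2]-.006)&(P[...,2]<p[2]+.014)&(hsv(im)[...,1]>90)&(np.hypot(P[...,0]-p[0],P[...,1]-p[1])<.07)
for l,s,c in comps(q,300):
    cn=cv2.findContours(l.astype(np.uint8),0,1)[0][0][:,0]; print(s,np.median(P[l],0),cv2.minAreaRect((ray(m,cn,p[2]+.0062)[:,:2]*1000).astype(np.float32)))
```

```text
t 15.2 at [ 580.5 -219.4  132.2] 1.663 -> shift [ 4.5 -2.9 46.2] turn -0.008 | shift after turn [ 4.5 -2.9]
[ 279  169   85  168 9217] [ 0.57958357 -0.21007236  0.13855337] ((580.1241455078125, -221.72161865234375), (43.06478500366211, 100.06250762939453), 5.250965118408203)
```

{"method": "step_arm", "body": {
  "targets": [
    [4,-2.5,10,-0.008],
    [0,0,10,0],
    [0,0,10,0],
    [0,0,14,0],
    [0,0,0,0]
  ]
}}

```text
t: 15.65
position: [0.5784, -0.2094, 0.0847]
tool_rot: [-3.139, -0.002, 1.676]
wrist_force: [-0.0, -0.6, -2.2]
gripper_width: 0.389
finger_force: 50.3
```

```bash
cat >> an.py <<'E'
def held():
    im,d,m=grab('wrist'); P=pts(m,d); p=r.get_obs()['position']
    q=(P[...,2]>p[2]-.006)&(P[...,2]<p[2]+.014)&(hsv(im)[...,1]>90)&(np.hypot(P[...,0]-p[0],P[...,1]-p[1])<.07)
    for l,s,c in comps(q,300):
        cn=cv2.findContours(l.astype(np.uint8),0,1)[0][0][:,0]; print('held',s,np.median(P[l],0)[2],cv2.minAreaRect((ray(m,cn,p[2]+.0062)[:,:2]*1000).astype(np.float32)))
E
python3 - <<'E'
from an import *
go(577.2,-215.2,86,1.671); held();  go(577.2,-215.2,86,1.671)
E
```

```text
t 15.7 at [ 578.4 -209.4   84.7] 1.676 -> shift [-5.7 -1.9 -1.3] turn 0.005 | shift after turn [-5.7 -1.8]
held [ 279  169   85  168 9273] 0.09108310369788523 ((578.1429443359375, -210.86802673339844), (42.806617736816406, 98.87833404541016), 6.18550968170166)
t 15.7 at [ 578.8 -209.5   86. ] 1.676 -> shift [-5.5 -2.2  0. ] turn 0.005 | shift after turn [-5.5 -2.1]
```

{"method": "step_arm", "body": {
  "targets": [
    [-2.9,-1.4,0,0.006],
    [0,0,0,0],
    [0,0,4,0],
    [0,0,4,0],
    [0,0,4,0]
  ]
}}

```text
t: 16.12
position: [0.5783, -0.2136, 0.0751]
tool_rot: [3.141, 0.0, 1.67]
wrist_force: [-0.2, -0.7, -1.3]
gripper_width: 0.396
finger_force: 50.4
```

{"method": "step_arm", "body": {
  "targets": [
    [0,0,3,0],
    [0,0,3,0],
    [0,0,0,0],
    [0,0,0,0],
    [0,0,0,0]
  ]
}}

```text
t: 16.53
position: [0.5778, -0.2128, 0.0688]
tool_rot: [-3.141, -0.002, 1.67]
wrist_force: [-0.8, 5.8, -4.2]
gripper_width: 0.392
finger_force: 50.1
```

{"method": "step_arm", "body": {
  "targets": [
    [0.7,0,0,0],
    [0,0,0,0],
    [0,0,0,0],
    [0,0,0,0],
    [0,0,0,0]
  ]
}}

```text
t: 16.95
position: [0.578, -0.2127, 0.0692]
tool_rot: [-3.141, -0.0, 1.67]
wrist_force: [-1.5, 4.0, -2.7]
gripper_width: 0.389
finger_force: 50.3
```

{"method": "step_arm", "body": {
  "targets": [
    [0,0,2,0],
    [0,0,2,0],
    [0,0,0,0],
    [0,0,0,0],
    [0,0,0,0]
  ]
}}

```text
t: 17.37
position: [0.5785, -0.2126, 0.0652]
tool_rot: [3.141, -0.001, 1.67]
wrist_force: [0.9, 5.5, -3.3]
gripper_width: 0.393
finger_force: 50.3
```

{"method": "step_arm", "body": {
  "targets": [
    [1,0,0,0],
    [0,0,2,0],
    [0,0,2,0],
    [0,0,1,0],
    [0,0,0,0]
  ]
}}

```text
t: 17.78
position: [0.578, -0.212, 0.06]
tool_rot: [-3.141, 0.0, 1.67]
wrist_force: [-0.4, 0.8, -1.1]
gripper_width: 0.391
finger_force: 50.5
```

{"method": "step_arm", "body": {
  "targets": [
    [0,0,1,0],
    [0,0,0,0],
    [0,0,0,0],
    [0,0,0,0],
    [0,0,0,0]
  ]
}}

```text
t: 18.2
position: [0.5781, -0.2119, 0.0593]
tool_rot: [3.142, 0.0, 1.67]
wrist_force: [-0.3, 0.2, -0.9]
gripper_width: 0.395
finger_force: 50.5
```

{"method": "step_arm", "body": {
  "targets": [
    [0,0,0,0],
    [0,0,0,0],
    [0,0,-2,0],
    [0,0,-10,0],
    [0,0,-20,0]
  ],
  "hand": 0.6
}}

```text
t: 18.62
position: [0.5771, -0.2114, 0.0905]
tool_rot: [-3.139, -0.002, 1.67]
wrist_force: [-0.7, 0.9, 1.1]
gripper_width: 0.6
finger_force: 0.0
```

{"method": "step_arm", "body": {
  "targets": [
    [0,0,-30,0],
    [0,0,-20,0],
    [0,0,0,0],
    [0,0,0,0],
    [0,0,0,0]
  ]
}}

```text
t: 19.03
position: [0.5779, -0.2117, 0.1412]
tool_rot: [-3.141, -0.0, 1.67]
wrist_force: [-0.0, -0.1, 0.0]
gripper_width: 0.601
finger_force: 0.0
```

Run:
```python
from an import *
im,d,m=grab('wrist','w6.png'); P=pts(m,d)
q=(P[...,2]>.055)&(P[...,2]<.08)&(abs(P[...,0]-.576)<.03)&(P[...,1]>-.29)&(P[...,1]<-.14)&(hsv(im)[...,1]>90)
for l,s,c in comps(q,100):
    cn=cv2.findContours(l.astype(np.uint8),0,1)[0][0][:,0]; print(s,np.percentile(P[l][:,2],[5,50,95]),cv2.minAreaRect((ray(m,cn,.064)[:,:2]*1000).astype(np.float32)))
go(600,178.5,130,.21)
```

```text
[ 294  150   55  116 4316] [0.05917185 0.06396235 0.06504275] ((577.4708251953125, -214.25970458984375), (43.17212677001953, 99.86250305175781), 5.642033576965332)
t 19.1 at [ 577.7 -211.7  140.7] 1.67 -> shift [386.   60.8  10.7] turn 1.46 | shift after turn [ 103.2 -376.9]
```

{"method": "step_arm", "body": {
  "targets": [
    [38,6,0,0],
    [38,6,0,0],
    [38,6,0,0],
    [38,6,0,0],
    [38,6,0,0]
  ]
}}

```text
t: 19.5
position: [0.5884, -0.018, 0.1404]
tool_rot: [-3.14, -0.0, 1.669]
wrist_force: [0.1, 0.1, 0.1]
gripper_width: 0.602
finger_force: 0.0
```

{"method": "step_arm", "body": {
  "targets": [
    [38,6,0,0],
    [38,6,0,0],
    [38,6,0,0],
    [38,6,0,0],
    [38,6,0,0]
  ]
}}

```text
t: 19.92
position: [0.5995, 0.1741, 0.1404]
tool_rot: [-3.14, 0.0, 1.67]
wrist_force: [0.6, -0.4, -0.0]
gripper_width: 0.601
finger_force: 0.0
```

{"method": "step_arm", "body": {
  "targets": [
    [6,0,0,0.12],
    [0,0,0,0.12],
    [0,0,0,0.12],
    [0,0,0,0.12],
    [0,0,0,0.12]
  ]
}}

```text
t: 20.33
position: [0.599, 0.1783, 0.1402]
tool_rot: [-3.14, 0.001, 1.064]
wrist_force: [-0.1, -0.6, 0.2]
gripper_width: 0.602
finger_force: 0.0
```

{"method": "step_arm", "body": {
  "targets": [
    [0,0,0,0.12],
    [0,0,0,0.12],
    [0,0,0,0.12],
    [0,0,0,0.12],
    [0,0,0,0.12]
  ]
}}

```text
t: 20.75
position: [0.5991, 0.1781, 0.1403]
tool_rot: [-3.141, 0.002, 0.464]
wrist_force: [0.3, 0.7, 0.4]
gripper_width: 0.598
finger_force: 0.0
```

{"method": "step_arm", "body": {
  "targets": [
    [0,0,0,0.12],
    [0,0,0,0.12],
    [0,0,0,0.02],
    [0,0,0,0],
    [0,0,0,0]
  ]
}}

```text
t: 21.17
position: [0.5994, 0.1781, 0.1408]
tool_rot: [-3.142, 0.001, 0.214]
wrist_force: [0.9, -0.4, -1.6]
gripper_width: 0.602
finger_force: 0.0
```

Run:
```python
from an import *
go(600,178.5,0,.21)
im,d,m=grab('wrist','w7.png'); shlink(im,d,m,600,178.5)
```

```text
t 21.2 at [599.4 178.1 140.8] 0.214 -> shift [  0.7  -0.2 140.8] turn 0.004 | shift after turn [ 0.7 -0.2]
link [300, 141, 42, 94, 2609] [600.9 177.6] [97.5 42. ] 12.16 deg
```

{"method": "step_arm", "body": {
  "targets": [
    [1.5,0,30,0],
    [0,0,30,0],
    [0,0,30,0],
    [0,0,30,0],
    [0,0,14,0]
  ]
}}

```text
t: 21.63
position: [0.5993, 0.1782, 0.0038]
tool_rot: [-3.141, 0.004, 0.212]
wrist_force: [-0.1, 0.3, 0.0]
gripper_width: 0.601
finger_force: 0.0
```

{"method": "step_arm", "body": {
  "targets": [
    [0,0,6,0],
    [0,0,0,0],
    [0,0,0,0],
    [0,0,0,0],
    [0,0,0,0]
  ],
  "hand": 0
}}

```text
t: 22.05
position: [0.6015, 0.1786, 0.0021]
tool_rot: [3.142, -0.001, 0.21]
wrist_force: [0.3, -0.4, -2.7]
gripper_width: 0.39
finger_force: 50.4
```

{"method": "step_arm", "body": {
  "targets": [
    [0,0,0,0],
    [0,0,0,0],
    [0,0,-10,0],
    [0,0,-30,0],
    [0,0,-30,0]
  ]
}}

```text
t: 22.47
position: [0.6002, 0.1784, 0.0721]
tool_rot: [-3.141, 0.002, 0.21]
wrist_force: [0.2, 1.1, -0.9]
gripper_width: 0.39
finger_force: 50.5
```

{"method": "step_arm", "body": {
  "targets": [
    [0,0,-30,-0.1],
    [0,0,-30,-0.12],
    [0,0,0,-0.12],
    [0,0,0,-0.12],
    [0,0,0,-0.12]
  ]
}}

```text
t: 22.88
position: [0.6013, 0.1785, 0.1328]
tool_rot: [3.141, -0.001, 0.796]
wrist_force: [1.0, -0.3, -2.3]
gripper_width: 0.393
finger_force: 50.5
```

{"method": "step_arm", "body": {
  "targets": [
    [0,0,0,-0.12],
    [0,0,0,-0.12],
    [0,0,0,-0.12],
    [0,0,0,-0.12],
    [0,0,0,-0.12]
  ]
}}

```text
t: 23.3
position: [0.601, 0.1785, 0.1322]
tool_rot: [3.141, -0.0, 1.396]
wrist_force: [0.4, 1.0, -1.6]
gripper_width: 0.397
finger_force: 50.5
```

{"method": "step_arm", "body": {
  "targets": [
    [0,0,0,-0.12],
    [0,0,0,-0.12],
    [0,0,0,-0.04],
    [-36,-6,0,0],
    [-36,-6,0,0]
  ]
}}

```text
t: 23.72
position: [0.5961, 0.1061, 0.132]
tool_rot: [3.141, -0.0, 1.673]
wrist_force: [1.0, -0.9, -1.8]
gripper_width: 0.394
finger_force: 50.5
```

{"method": "step_arm", "body": {
  "targets": [
    [-38,-6,0,0],
    [-38,-6,0,0],
    [-38,-6,0,0],
    [-38,-6,0,0],
    [-38,-6,0,0]
  ]
}}

```text
t: 24.13
position: [0.5848, -0.0881, 0.1323]
tool_rot: [3.141, 0.0, 1.67]
wrist_force: [0.5, -0.2, -1.2]
gripper_width: 0.39
finger_force: 50.5
```

{"method": "step_arm", "body": {
  "targets": [
    [-38,-6,0,0],
    [-38,-6,0,0],
    [-38,-6,0,0],
    [-12,-2,0,0],
    [0,0,0,0]
  ]
}}

```text
t: 24.55
position: [0.5775, -0.2168, 0.1319]
tool_rot: [3.141, 0.001, 1.666]
wrist_force: [-0.5, -0.2, -1.9]
gripper_width: 0.389
finger_force: 50.5
```

{"method": "step_arm", "body": {
  "targets": [
    [0,0,15,0],
    [0,0,15,0],
    [0,0,12,0],
    [0,0,0,0],
    [0,0,0,0]
  ]
}}

```text
t: 24.97
position: [0.5776, -0.2126, 0.0896]
tool_rot: [-3.141, -0.001, 1.671]
wrist_force: [-0.2, 0.4, -0.1]
gripper_width: 0.394
finger_force: 50.4
```

Run:
```python
from an import *
go(577.2,-215.2,86,1.671); held();  go(577.2,-215.2,86,1.671)
```

```text
t 25.0 at [ 577.6 -212.6   89.6] 1.671 -> shift [-2.6 -0.7  3.6] turn -0.0 | shift after turn [-2.6 -0.7]
held [ 279  162   85  170 9399] 0.0960728125177427 ((576.950439453125, -211.07333374023438), (42.803897857666016, 99.33980560302734), 5.7313618659973145)
t 25.0 at [ 578.  -213.    90.2] 1.671 -> shift [-2.1 -1.1  4.2] turn -0.0 | shift after turn [-2.1 -1.1]
```

{"method": "step_arm", "body": {
  "targets": [
    [-2.4,-0.8,0,0],
    [0,0,4,0],
    [0,0,4,0],
    [0,0,4,0],
    [0,0,4,0]
  ]
}}

```text
t: 25.43
position: [0.5771, -0.2162, 0.0729]
tool_rot: [-3.142, -0.0, 1.67]
wrist_force: [0.3, 0.3, -1.1]
gripper_width: 0.394
finger_force: 50.5
```

{"method": "step_arm", "body": {
  "targets": [
    [0,0,2,0],
    [0,0,1,0],
    [0,0,0,0],
    [0,0,0,0],
    [0,0,0,0]
  ]
}}

```text
t: 25.85
position: [0.5773, -0.2162, 0.0704]
tool_rot: [3.141, -0.0, 1.67]
wrist_force: [0.0, 1.1, -2.3]
gripper_width: 0.395
finger_force: 50.4
```

{"method": "step_arm", "body": {
  "targets": [
    [0.4,0,2,0],
    [0,0,2,0],
    [0,0,0.5,0],
    [0,0,0,0],
    [0,0,0,0]
  ]
}}

```text
t: 26.27
position: [0.5771, -0.2158, 0.0658]
tool_rot: [-3.142, 0.0, 1.67]
wrist_force: [-0.1, 0.2, -2.1]
gripper_width: 0.391
finger_force: 50.5
```

{"method": "step_arm", "body": {
  "targets": [
    [0,0,0,0],
    [0,0,0,0],
    [0,0,-2,0],
    [0,0,-10,0],
    [0,0,-20,0]
  ],
  "hand": 0.6
}}

```text
t: 26.68
position: [0.5762, -0.2153, 0.0971]
tool_rot: [-3.139, -0.002, 1.67]
wrist_force: [-0.1, -0.1, -0.1]
gripper_width: 0.601
finger_force: 0.0
```

{"method": "step_arm", "body": {
  "targets": [
    [0,0,-40,0],
    [0,0,-40,0],
    [0,0,-40,0],
    [0,0,0,0],
    [0,0,0,0]
  ]
}}

```text
t: 27.1
position: [0.5781, -0.2163, 0.2209]
tool_rot: [3.137, 0.003, 1.67]
wrist_force: [-0.3, -0.2, -0.1]
gripper_width: 0.597
finger_force: 0.0
```

Run:
```python
from an import *
im,d,m=grab('wrist','w8.png'); P=pts(m,d); H=hsv(im)
q=(P[...,2]>.055)&(P[...,2]<.08)&(abs(P[...,0]-.576)<.03)&(P[...,1]>-.29)&(P[...,1]<-.14)&(H[...,1]>90)
for l,s,c in comps(q,100):
    cn=cv2.findContours(l.astype(np.uint8),0,1)[0][0][:,0]; print(s,np.percentile(P[l][:,2],[5,50,95]),cv2.minAreaRect((ray(m,cn,.070)[:,:2]*1000).astype(np.float32)))
go(530,-395,175,1.67)
for n in('scene','side'):
    im,d,m=grab(n,n+'1.png'); P=pts(m,d);H=hsv(im)
    for l,s,c in comps((H[...,0]>100)&(H[...,0]<125)&(H[...,1]>120)&(P[...,2]>.12)&(P[...,2]<.19)&(P[...,0]<.7)&(P[...,1]<-.3),20): 
        print(n,s,c,np.median(P[l],0)); 
        v,u=np.nonzero(l); print('ray',m['R'],np.round(ray(m,c,.1475),4), 'col-centre', u.min(),u.max(), v.min(), v.max())
```

```text
[ 299  137   43   92 2657] [0.06416606 0.06992317 0.07113999] ((576.7097778320312, -214.5456085205078), (43.86034393310547, 99.96440124511719), 5.649550437927246)
t 27.1 at [ 577.4 -215.9  218.9] 1.67 -> shift [-173.5  -64.9   43.9] turn -0.0 | shift after turn [-173.5  -64.9]
scene [384 166   8  15  88] [387.30681818 172.45454545] [ 0.52782141 -0.37496637  0.15112813]
ray [[-0.83942983 -0.54328034 -0.0142837 ]
 [-0.24266317  0.39820019 -0.88461924]
 [ 0.48628401 -0.73910965 -0.46609525]] [[ 0.5306 -0.3815  0.1475]] col-centre 384 391 166 180
side [320 248   9  20 148] [323.89864865 257.41891892] [ 0.52939736 -0.39400296  0.15228218]
ray [[ 0.95040629 -0.31026192  0.02157376]
 [-0.12453415 -0.44320508 -0.88772772]
 [ 0.28498971  0.84101534 -0.4598631 ]] [[ 0.5316 -0.3884  0.1475]] col-centre 320 328 248 267
```

View pics/w8.png

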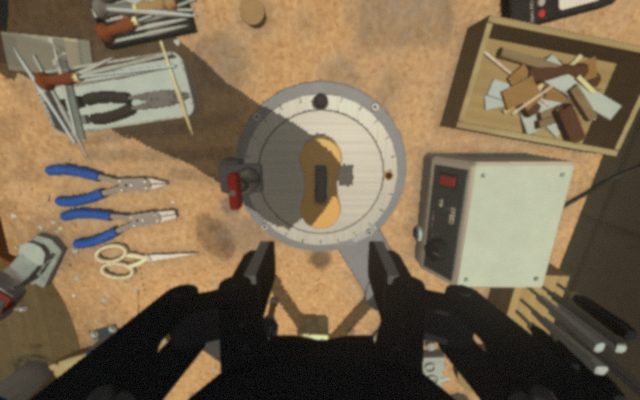

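{"method": "step_arm", "body": {
  "targets": [
    [-33,-12.6,0,0],
    [-33,-12.6,0,0],
    [-33,-12.6,0,0],
    [-33,-12.6,0,0],
    [-32,-12.5,0,0]
  ],
  "hand": 1
}}

```text
t: 27.67
position: [0.5297, -0.3865, 0.2165]
tool_rot: [-3.14, -0.002, 1.67]
wrist_force: [0.3, 0.6, 0.4]
gripper_width: 0.998
finger_force: 0.0
```

{"method": "step_arm", "body": {
  "targets": [
    [0,0,0,0],
    [0,0,0,0],
    [0,0,0,0],
    [0,0,0,0],
    [0,0,0,0]
  ]
}}

```text
t: 28.08
position: [0.5311, -0.384, 0.2177]
tool_rot: [-3.141, -0.0, 1.671]
wrist_force: [-0.7, -0.3, -0.6]
gripper_width: 0.998
finger_force: 0.0
```

Run:
```python
from an import *
go(531,-385,128.5,1.67)
im,d,m=grab('wrist','w9.png'); P=pts(m,d); H=hsv(im)
for l,s,c in comps((H[...,0]>100)&(H[...,0]<125)&(H[...,1]>100)&(P[...,2]>.12)&(P[...,2]<.19),20):
    t=l&(P[...,2]>.162); v,u=np.nonzero(t); print(s,c,np.median(P[l],0),'top',len(u),P[t].mean(0) if len(u) else 0, ray(m,[[u.mean(),v.mean()]],.1675))
```

```text
t 28.1 at [ 531.1 -384.   217.7] 1.671 -> shift [-1.  -0.2 89.2] turn 0.001 | shift after turn [-1.  -0.2]
[308 203  28  29 578] [321.32352941 217.70242215] [ 0.5305226  -0.38268445  0.16673393] top 577 [ 0.53053633 -0.38278299  0.16662417] [[ 0.53050489 -0.38243374  0.1675    ]]
```

View pics/w9.png

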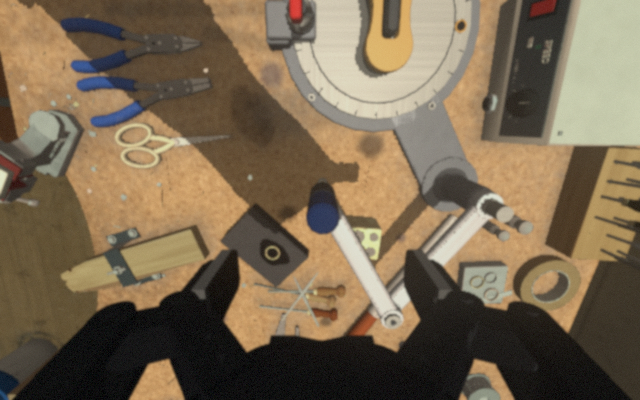

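{"method": "step_arm", "body": {
  "targets": [
    [0,0,20,0],
    [0,0,20,0],
    [0,0,20,0],
    [0,0,20,0],
    [0,0,9,0]
  ]
}}

```text
t: 28.55
position: [0.5304, -0.3838, 0.1266]
tool_rot: [-3.14, -0.002, 1.671]
wrist_force: [-0.3, 0.7, -0.8]
gripper_width: 1.0
finger_force: 0.0
```

{"method": "step_arm", "body": {
  "targets": [
    [0,0,0,0],
    [0,0,0,0],
    [0,0,0,0],
    [0,0,0,0],
    [0,0,0,0]
  ],
  "hand": 0,
  "squeeze": 40
}}

```text
t: 28.97
position: [0.5312, -0.3855, 0.1298]
tool_rot: [3.141, 0.001, 1.67]
wrist_force: [3.9, 0.6, 0.6]
gripper_width: 0.301
finger_force: 0.9
```

{"method": "step_arm", "body": {
  "targets": [
    [0,0,0,0],
    [0,0,0,0],
    [0,0,0,0],
    [0,0,0,0],
    [0,0,0,0]
  ]
}}

```text
t: 29.38
position: [0.5311, -0.3855, 0.1297]
tool_rot: [3.141, 0.001, 1.67]
wrist_force: [-0.2, -0.3, 6.0]
gripper_width: 0.283
finger_force: 39.0
```

```bash
cat >> an.py <<'E'
C=np.array([577.2,-214.8]); A=.099   # station in arm frame
def S(x,y): c,s=np.cos(A),np.sin(A); return C+[c*x-s*y,s*x+c*y]
def inv(p): c,s=np.cos(A),np.sin(A); d=p-C; return np.array([c*d[0]+s*d[1],-s*d[0]+c*d[1]])
E
python3 - <<'E'
from an import *
o=r.get_obs(); print(o['position'],o['tool_rot'],o['wrist_force'],inv(o['position'][:2]*1000))
E
```

```text
[ 0.53113376 -0.38554715  0.12966599] [3.14051579e+00 1.18196022e-03 1.66979102e+00] [-0.23135292 -0.33567591  6.03479834] [ -62.71704281 -165.35797146]
```

{"method": "step_arm", "body": {
  "targets": [
    [0,0,-1,0],
    [0,0,0,0],
    [0,0,0,0],
    [0,0,0,0],
    [0,0,0,0]
  ]
}}

```text
t: 29.8
position: [0.5308, -0.3852, 0.1299]
tool_rot: [3.141, 0.0, 1.67]
wrist_force: [-0.4, -0.4, 2.2]
gripper_width: 0.282
finger_force: 40.0
```

```bash
cat > tr.py <<'E'
from an import *
o=r.get_obs()
im,d,m=grab('wrist'); P=pts(m,d); H=hsv(im)
print(o['position'],o['wrist_force'])
for l,s,c in comps((H[...,0]>100)&(H[...,0]<125)&(H[...,1]>100)&(P[...,2]>.12)&(P[...,2]<.19)&(P[...,1]<-.1),20):
    t=l&(P[...,2]>.162); v,u=np.nonzero(t); print(s,c,'top',len(u),P[t].mean(0) if len(u) else 0, ray(m,[[(u.min()+u.max())/2,(v.min()+v.max())/2]],.1675))
E
python3 tr.py
python3 - <<'E'
from an import *
p=r.get_obs()['position'][:2]*1000
a=1.67
def tool(d): return np.round([np.cos(a)*d[0]+np.sin(a)*d[1],np.sin(a)*d[0]-np.cos(a)*d[1]],1)
print('to (0,-72)',tool(S(0,-72)-p))
E
```

```text
[ 0.53079209 -0.38524832  0.12986391] [-0.40792228 -0.44675509  2.21593029]
to (0,-72) [93. 63.]Traceback (most recent call last):
  File "tr.py", line 6, in <module>
    t=l&(P[...,2]>.162); v,u=np.nonzero(t); print(s,c,'top',len(u),P[t].mean(0) if len(u) else 0, ray(m,[[(u.min()+u.max())/2,(v.min()+v.max())/2]],.1675))
                                                                                                           ~~~~~^^
    return umr_minimum(a, axis, None, out, keepdims, initial, where)
ValueError: zero-size array to reduction operation minimum which has no identity
```

{"method": "step_arm", "body": {
  "targets": [
    [18.6,12.6,0,0],
    [18.6,12.6,0,0],
    [18.6,12.6,0,0],
    [18.6,12.6,0,0],
    [18.6,12.6,0,0]
  ]
}}

```text
t: 30.27
position: [0.5848, -0.2858, 0.1299]
tool_rot: [3.141, 0.001, 1.67]
wrist_force: [-0.6, -2.3, 0.9]
gripper_width: 0.282
finger_force: 40.0
```

{"method": "step_arm", "body": {
  "targets": [
    [3,0,0,0],
    [3,0,0,0],
    [3,0,0,0],
    [0,0,0,0],
    [0,0,0,0]
  ]
}}

```text
t: 30.68
position: [0.583, -0.278, 0.1299]
tool_rot: [3.142, -0.0, 1.669]
wrist_force: [-0.6, -0.0, 3.3]
gripper_width: 0.28
finger_force: 40.0
```

{"method": "step_arm", "body": {
  "targets": [
    [2,0,0,0],
    [1,0,0,0],
    [0,0,0,0],
    [0,0,0,0],
    [0,0,0,0]
  ]
}}

```text
t: 31.1
position: [0.5831, -0.2746, 0.1298]
tool_rot: [3.142, 0.0, 1.67]
wrist_force: [0.6, 0.7, 3.9]
gripper_width: 0.283
finger_force: 40.1
```

Run:
```python
from an import *
o=r.get_obs(); print(o['position'],o['wrist_force'],o['torque'],inv(o['position'][:2]*1000))
im,d,m=grab('wrist','w10.png')
```

```text
[ 0.58308047 -0.27461272  0.12983662] [0.58246525 0.71548315 3.87435814] [-0.03323069  0.00749849 -0.01372797] [ -0.06011376 -60.10106168]
```

View pics/w10.png

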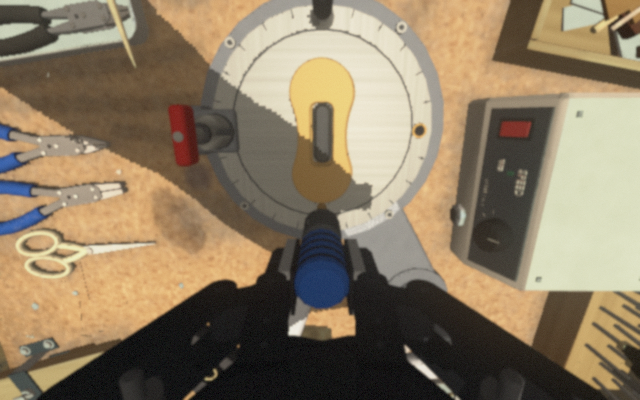

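```bash
cat > tr.py <<'E'
from an import *
def head():
    o=r.get_obs(); im,d,m=grab('wrist'); P=pts(m,d); H=hsv(im)
    q=(H[...,0]>100)&(H[...,0]<125)&(H[...,1]>100)&(abs(P[...,2]-.1675)<.004)
    l,s,c=max(comps(q,20),key=lambda a:a[1][4]); v,u=np.nonzero(l)
    cn=cv2.findContours(l.astype(np.uint8),0,1)[0][0]; (cx,cy),rad=cv2.minEnclosingCircle(cn)
    w=ray(m,[[cx,cy]],.1675)[0]*1000; print(o['position'],'grip cam',w,rad,'minus tcp',w[:2]-o['position'][:2]*1000, s)
head()
E
python3 tr.py
```

```text
[ 0.58305791 -0.27458909  0.12980054] grip cam [ 582.37543653 -271.1163033   167.5       ] 27.79407501220703 minus tcp [-0.68247397  3.47278874] [ 294  260   56   48 1969]
```

{"method": "step_arm", "body": {
  "targets": [
    [2,0,0,0],
    [0,0,0,0],
    [0,0,0,0],
    [0,0,0,0],
    [0,0,0,0]
  ]
}}

```text
t: 31.62
position: [0.5829, -0.2725, 0.1298]
tool_rot: [3.142, -0.0, 1.67]
wrist_force: [0.1, -0.2, 4.1]
gripper_width: 0.285
finger_force: 40.1
```

{"method": "step_arm", "body": {
  "targets": [
    [2,0,0,0],
    [0,0,0,0],
    [0,0,0,0],
    [0,0,0,0],
    [0,0,0,0]
  ]
}}

```text
t: 32.03
position: [0.5827, -0.2705, 0.1298]
tool_rot: [3.142, -0.0, 1.67]
wrist_force: [0.4, -0.3, 3.6]
gripper_width: 0.277
finger_force: 40.1
```

Run:
```python
from an import *
o=r.get_obs(); p=o['position'][:2]*1000; print(inv(p),o['wrist_force'])
# roller path in station frame, press e
e=2.0; R=28-e; th=np.radians(np.linspace(0,110.2,13)) # from end (-y) round to -x side
path=[(-R*np.sin(t),-28-R*np.cos(t)) for t in th]
Rw=58.9-6+e; phi=np.linspace(-.3536,.3536,11)
path+= [(-75.9+Rw*np.cos(f),Rw*np.sin(f)) for f in phi][1:-1]
path+= [(x,-y) for x,y in path[:13]][::-1]
path=np.array(path); np.save('path.npy',path)
print(np.round(path[[0,6,12,17,-1]],1))
W=path@np.array([[np.cos(A),np.sin(A)],[-np.sin(A),np.cos(A)]]); dW=np.diff(W,axis=0); a=1.67
T=np.c_[np.cos(a)*dW[:,0]+np.sin(a)*dW[:,1],np.sin(a)*dW[:,0]-np.cos(a)*dW[:,1]]
cum=np.round(np.cumsum(T,0),1); print(np.diff(np.r_[[[0,0]],cum],axis=0).round(1).tolist())
```

```text
[-4.10309660e-02 -5.59374292e+01] [ 0.38533601 -0.30897719  3.60603655]
[[ -0.  -54. ]
 [-21.3 -42.9]
 [-24.4 -19. ]
 [-21.    0. ]
 [ -0.   54. ]]
[[0.3, -4.1], [1.0, -4.1], [1.7, -3.8], [2.2, -3.5], [2.7, -3.2], [3.2, -2.6], [3.6, -2.1], [3.9, -1.5], [4.1, -0.9], [4.1, -0.2], [4.2, 0.5], [4.0, 1.1], [3.7, 1.2], [3.7, 1.0], [3.9, 0.7], [3.8, 0.4], [3.9, 0.1], [3.9, -0.1], [3.8, -0.4], [3.9, -0.7], [3.7, -1.0], [3.7, -1.2], [4.0, -1.1], [4.2, -0.5], [4.1, 0.2], [4.1, 0.9], [3.9, 1.5], [3.6, 2.1], [3.2, 2.6], [2.7, 3.2], [2.3, 3.5], [1.6, 3.8], [1.0, 4.1], [0.3, 4.1]]
```

{"method": "step_arm", "body": {
  "targets": [
    [1.5,0,0,0],
    [0,0,0,0],
    [0,0,0,0],
    [0,0,0,0],
    [0,0,0,0]
  ]
}}

```text
t: 32.45
position: [0.5826, -0.2691, 0.1298]
tool_rot: [3.142, 0.0, 1.67]
wrist_force: [-0.5, -1.1, 3.7]
gripper_width: 0.281
finger_force: 40.1
```

{"method": "step_arm", "body": {
  "targets": [
    [1.5,0,0,0],
    [0,0,0,0],
    [0,0,0,0],
    [0,0,0,0],
    [0,0,0,0]
  ]
}}

```text
t: 32.87
position: [0.5824, -0.2676, 0.1298]
tool_rot: [3.142, 0.0, 1.67]
wrist_force: [0.3, -2.3, 3.1]
gripper_width: 0.285
finger_force: 40.1
```

Run:
```python
from an import *
o=r.get_obs(); print(inv(o['position'][:2]*1000),o['wrist_force'],o['torque'])
im,d,m=grab('wrist'); np.savez('w11.npz',im=im,d=d,**m)
cv2.imwrite('pics/w11.png',cv2.resize(im[170:320,240:400],(640,600),interpolation=2)[:,:,::-1])
o=r.get_obs(); print(o['wrist_force'])
```

```text
[ -0.05792265 -53.0803852 ] [ 0.31576002 -2.31241883  3.06373316] [-0.50661479 -0.05684506 -0.01311455]
[ 0.92676822 -1.96809569  4.00704078]
```

View pics/w11.png

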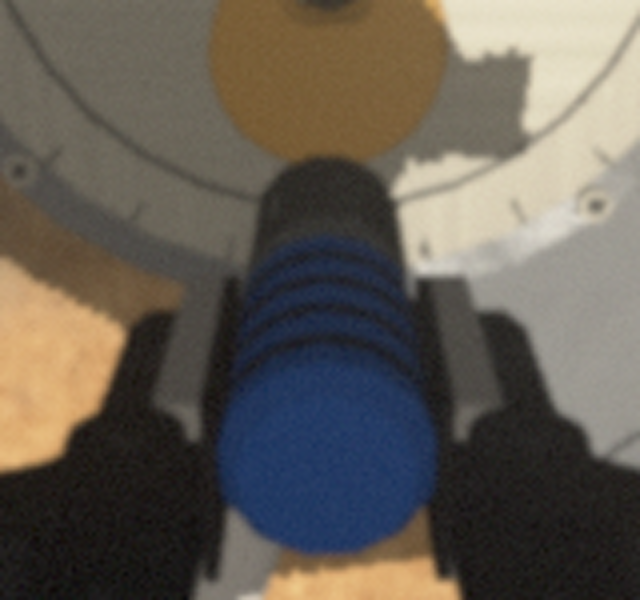

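{"method": "step_arm", "body": {
  "targets": [
    [0.3,-4.1,0,0],
    [1.0,-4.1,0,0],
    [1.7,-3.8,0,0],
    [2.2,-3.5,0,0],
    [2.7,-3.2,0,0]
  ]
}}

```text
t: 33.33
position: [0.5623, -0.2614, 0.1298]
tool_rot: [-3.141, -0.0, 1.67]
wrist_force: [0.2, -2.2, 2.8]
gripper_width: 0.281
finger_force: 40.1
```

```bash
cat > f.py <<'E'
from an import *
import sys
o=r.get_obs(); t=o['torque']; F=np.array([-t[1],t[0]])/.22; c,s=np.cos(A),np.sin(A)
print(round(o['t'],2),'station pos',inv(o['position'][:2]*1000).round(1),'F station',np.round([c*F[0]+s*F[1],-s*F[0]+c*F[1]],2),'|F|',np.hypot(*F).round(2),'yaw',o['tool_rot'][2].round(3))
E
python3 f.py
```

```text
33.33 station pos [-19.4 -44.9] F station [-0.25 -2.83] |F| 2.84 yaw 1.67
```

{"method": "step_arm", "body": {
  "targets": [
    [3.2,-2.6,0,0],
    [3.6,-2.1,0,0],
    [3.9,-1.5,0,0],
    [4.1,-0.9,0,0],
    [4.1,-0.2,0,0]
  ]
}}

```text
t: 33.75
position: [0.5535, -0.2428, 0.1298]
tool_rot: [-3.141, -0.0, 1.67]
wrist_force: [-1.0, -1.0, 3.9]
gripper_width: 0.283
finger_force: 40.1
```

```bash
python3 f.py
```

```text
33.75 station pos [-26.3 -25.5] F station [-1.18 -1.83] |F| 2.18 yaw 1.67
```

{"method": "step_arm", "body": {
  "targets": [
    [4.2,0.5,0,0],
    [4.0,1.1,0,0],
    [3.7,1.2,0,0],
    [3.7,1.0,0,0],
    [3.9,0.7,0,0]
  ]
}}

```text
t: 34.17
position: [0.5566, -0.2231, 0.1297]
tool_rot: [-3.141, -0.0, 1.67]
wrist_force: [-2.6, -2.1, 3.2]
gripper_width: 0.282
finger_force: 40.0
```

```bash
python3 f.py
```

```text
34.17 station pos [-21.4  -6.3] F station [-1.79 -1.62] |F| 2.41 yaw 1.67
```

{"method": "step_arm", "body": {
  "targets": [
    [3.8,0.7,0,0],
    [3.9,0.1,0,0],
    [3.9,-0.1,0,0],
    [3.8,-0.4,0,0],
    [3.9,-0.7,0,0]
  ]
}}

```text
t: 34.58
position: [0.5541, -0.2041, 0.1298]
tool_rot: [3.142, 0.0, 1.67]
wrist_force: [-1.6, -2.2, 2.8]
gripper_width: 0.28
finger_force: 40.0
```

```bash
python3 f.py
```

```text
34.58 station pos [-22.   12.9] F station [-1.38 -2.22] |F| 2.61 yaw 1.67
```

{"method": "step_arm", "body": {
  "targets": [
    [3.7,-1.0,0,0],
    [3.7,-1.2,0,0],
    [4.0,-1.1,0,0],
    [4.2,-0.5,0,0],
    [4.1,0.2,0,0]
  ]
}}

```text
t: 35.0
position: [0.5484, -0.1847, 0.1298]
tool_rot: [3.142, -0.0, 1.67]
wrist_force: [-1.7, -1.3, 1.4]
gripper_width: 0.282
finger_force: 40.0
```

```bash
python3 f.py
```

```text
35.0 station pos [-25.7  32.8] F station [-0.95 -1.42] |F| 1.7 yaw 1.67
```

{"method": "step_arm", "body": {
  "targets": [
    [4.1,1.5,0,0],
    [3.7,2.0,0,0],
    [3.5,2.3,0,0],
    [3.1,2.7,0,0],
    [2.6,3.2,0,0]
  ]
}}

```text
t: 35.42
position: [0.5587, -0.1665, 0.1297]
tool_rot: [-3.141, -0.0, 1.67]
wrist_force: [-2.4, 0.9, 2.6]
gripper_width: 0.283
finger_force: 40.0
```

```bash
python3 f.py
```

```text
35.42 station pos [-13.7  49.9] F station [-2.03  0.32] |F| 2.06 yaw 1.67
```

{"method": "step_arm", "body": {
  "targets": [
    [2.0,3.5,0,0],
    [1.4,3.8,0,0],
    [0.7,4.0,0,0],
    [0.1,4.0,0,0],
    [0,0,0,0]
  ]
}}

```text
t: 35.83
position: [0.5743, -0.1612, 0.1297]
tool_rot: [3.141, -0.0, 1.67]
wrist_force: [-1.0, 2.4, 4.7]
gripper_width: 0.284
finger_force: 40.1
```

```bash
python3 f.py
```

```text
35.83 station pos [ 2.4 53.6] F station [-0.92  2.5 ] |F| 2.66 yaw 1.67
```

{"method": "step_arm", "body": {
  "targets": [
    [6,0,0,0],
    [-4,-12.4,0,0],
    [-5,-12.4,0,0],
    [-5,-12.4,0,0],
    [-5,-12.4,0,0]
  ]
}}

```text
t: 36.25
position: [0.5246, -0.1796, 0.1298]
tool_rot: [3.141, 0.0, 1.67]
wrist_force: [0.5, -0.1, 1.3]
gripper_width: 0.283
finger_force: 40.0
```

{"method": "step_arm", "body": {
  "targets": [
    [-20,0,0,0],
    [-20,0,0,0],
    [-20,0,0,0],
    [-20,0,0,0],
    [-20,0,0,0]
  ]
}}

```text
t: 36.67
position: [0.5344, -0.2798, 0.1298]
tool_rot: [-3.141, -0.0, 1.669]
wrist_force: [-0.1, 1.3, 1.5]
gripper_width: 0.282
finger_force: 39.9
```

{"method": "step_arm", "body": {
  "targets": [
    [-22,-3,0,0],
    [-22,-3,0,0],
    [-22,-3,0,0],
    [-22,-3,0,0],
    [-22,-3,0,0]
  ]
}}

```text
t: 37.08
position: [0.5302, -0.391, 0.1298]
tool_rot: [-3.142, -0.0, 1.669]
wrist_force: [-0.6, 1.1, 2.5]
gripper_width: 0.284
finger_force: 40.0
```

{"method": "step_arm", "body": {
  "targets": [
    [0,0,0,0],
    [0,0,0,0],
    [0,0,0,0],
    [0,0,0,0],
    [0,0,0,0]
  ]
}}

```text
t: 37.5
position: [0.5309, -0.3893, 0.1299]
tool_rot: [-3.142, -0.0, 1.67]
wrist_force: [-0.9, -0.1, 1.2]
gripper_width: 0.282
finger_force: 40.2
```

```bash
python3 f.py
```

```text
37.5 station pos [ -63.3 -169.1] F station [ 0.21 -0.12] |F| 0.24 yaw 1.67
```

{"method": "step_arm", "body": {
  "targets": [
    [0,0,0,0],
    [0,0,0,0],
    [0,0,0,0],
    [0,0,-20,0],
    [0,0,-30,0]
  ],
  "hand": 1
}}

```text
t: 37.92
position: [0.5301, -0.3886, 0.1778]
tool_rot: [-3.138, -0.004, 1.67]
wrist_force: [0.1, -0.4, 0.4]
gripper_width: 0.964
finger_force: 0.0
```

{"method": "step_arm", "body": {
  "targets": [
    [0,0,-20,0],
    [34,-4,0,0],
    [34,-4,0,0],
    [34,-4,0,0],
    [34,-4,0,0]
  ],
  "hand": 0.6
}}

```text
t: 38.33
position: [0.5011, -0.2545, 0.1997]
tool_rot: [-3.142, -0.0, 1.67]
wrist_force: [0.5, 0.6, 0.5]
gripper_width: 0.599
finger_force: 0.0
```

{"method": "step_arm", "body": {
  "targets": [
    [34,-4,0,0],
    [0,0,0,0],
    [0,0,0,0],
    [0,0,0,0],
    [0,0,0,0]
  ],
  "hand": 0.4
}}

```text
t: 38.75
position: [0.4947, -0.2234, 0.1997]
tool_rot: [3.142, 0.0, 1.669]
wrist_force: [0.1, 0.0, -0.1]
gripper_width: 0.403
finger_force: 0.0
```

```bash
cat > bar.py <<'E'
from an import *
im,d,m=grab('wrist'); P=pts(m,d); H=hsv(im)
q=((H[...,0]<8)|(H[...,0]>172))&(H[...,1]>130)&(np.hypot(P[...,0]-.4935,P[...,1]+.222)<.05)
q=cv2.medianBlur(q.astype(np.uint8),3)
for l,s,c in comps(q,30):
    z=np.percentile(P[l][:,2],[50,90,98]); t=l&(abs(P[...,2]-z[1])<.003); cn=cv2.findContours(t.astype(np.uint8),0,1)[0]; cn=max(cn,key=cv2.contourArea)[:,0]
    R=cv2.minAreaRect((ray(m,cn,z[1])[:,:2]*1000).astype(np.float32)); print(s,z,R)
p=S(-84,0); print(p); go(p[0],p[1],78,1.67)
E
python3 bar.py
```

```text
[315 179  11  20 184] [0.104544   0.10555887 0.10626124] ((492.364990234375, -211.5904998779297), (7.886572360992432, 16.117277145385742), 5.593349933624268)
[316 203   9  15 112] [0.10470856 0.10560403 0.1063079 ] ((493.7881774902344, -230.7289276123047), (7.095645904541016, 13.12492847442627), 5.743494510650635)
[ 493.6113059  -223.10242247]
t 38.8 at [ 494.7 -223.4  199.5] 1.669 -> shift [  0.4  -1.  121.5] turn -0.001 | shift after turn [ 0.4 -1. ]
```

{"method": "step_arm", "body": {
  "targets": [
    [1,-1.2,25,0],
    [0,0,25,0],
    [0,0,25,0],
    [0,0,25,0],
    [0,0,21,0]
  ]
}}

```text
t: 39.22
position: [0.4928, -0.2223, 0.0769]
tool_rot: [-3.141, -0.001, 1.669]
wrist_force: [-0.1, -0.4, 0.4]
gripper_width: 0.4
finger_force: 0.0
```

{"method": "step_arm", "body": {
  "targets": [
    [0,0,0,0],
    [0,0,0,0],
    [0,0,0,0],
    [0,0,0,0],
    [0,0,0,0]
  ],
  "hand": 0,
  "squeeze": 70
}}

```text
t: 39.63
position: [0.4935, -0.2219, 0.0795]
tool_rot: [3.141, 0.001, 1.67]
wrist_force: [2.3, 0.5, -6.5]
gripper_width: 0.101
finger_force: 69.3
```

{"method": "step_arm", "body": {
  "targets": [
    [0,0,0,0],
    [0,0,0,0],
    [0,0,0,0],
    [0,0,0,0],
    [0,0,0,0]
  ]
}}

```text
t: 40.05
position: [0.4935, -0.2219, 0.079]
tool_rot: [3.141, 0.001, 1.67]
wrist_force: [4.1, -1.2, -6.0]
gripper_width: 0.101
finger_force: 69.5
```

{"method": "step_arm", "body": {
  "targets": [
    [0,0,-4,0],
    [0,0,-4,0],
    [0,0,-4,0],
    [0,0,-2,0],
    [0,0,0,0]
  ]
}}

```text
t: 40.47
position: [0.4933, -0.2218, 0.0931]
tool_rot: [3.141, 0.0, 1.67]
wrist_force: [5.6, -1.8, -10.7]
gripper_width: 0.101
finger_force: 69.1
```

{"method": "step_arm", "body": {
  "targets": [
    [0,0,0,-0.1],
    [0,0,0,-0.1],
    [0,0,0,-0.1],
    [0,0,0,-0.1],
    [0,0,0,-0.1]
  ]
}}

```text
t: 40.88
position: [0.4938, -0.2218, 0.0927]
tool_rot: [3.141, 0.001, 2.175]
wrist_force: [8.1, -2.1, -11.2]
gripper_width: 0.099
finger_force: 68.8
```

{"method": "step_arm", "body": {
  "targets": [
    [0,0,0,-0.1],
    [0,0,0,-0.1],
    [0,0,0,-0.1],
    [0,0,0,-0.1],
    [0,0,0,0]
  ]
}}

```text
t: 41.3
position: [0.4941, -0.2216, 0.0928]
tool_rot: [3.14, 0.001, 2.577]
wrist_force: [9.8, -0.9, -11.5]
gripper_width: 0.104
finger_force: 68.8
```

{"method": "step_arm", "body": {
  "targets": [
    [0,0,1,0],
    [0,0,1,0],
    [0,0,1,0],
    [0,0,0.5,0],
    [0,0,0,0]
  ]
}}

```text
t: 41.72
position: [0.4941, -0.2216, 0.0894]
tool_rot: [3.14, 0.002, 2.57]
wrist_force: [9.1, 1.5, -9.3]
gripper_width: 0.099
finger_force: 69.2
```

{"method": "step_arm", "body": {
  "targets": [
    [0,0,1,0],
    [0,0,0,0],
    [0,0,0,0],
    [0,0,0,0],
    [0,0,0,0]
  ]
}}

```text
t: 42.13
position: [0.4942, -0.2217, 0.089]
tool_rot: [3.14, 0.002, 2.57]
wrist_force: [6.9, 2.6, 2.3]
gripper_width: 0.103
finger_force: 70.8
```

{"method": "step_arm", "body": {
  "targets": [
    [0,0,1,0],
    [0,0,0,0],
    [0,0,0,0],
    [0,0,0,0],
    [0,0,0,0]
  ]
}}

```text
t: 42.55
position: [0.4944, -0.2218, 0.0888]
tool_rot: [3.14, 0.003, 2.57]
wrist_force: [3.4, 4.8, 14.5]
gripper_width: 0.106
finger_force: 72.6
```

{"method": "step_arm", "body": {
  "targets": [
    [0,0,-1.5,0],
    [0,0,0,0],
    [0,0,0,0],
    [0,0,0,0],
    [0,0,0,0]
  ],
  "hand": 0.4
}}

```text
t: 42.97
position: [0.4929, -0.2216, 0.0886]
tool_rot: [-3.141, -0.0, 2.57]
wrist_force: [0.8, -0.9, 0.2]
gripper_width: 0.402
finger_force: 0.0
```

{"method": "step_arm", "body": {
  "targets": [
    [0,0,-20,0],
    [0,0,-20,0],
    [0,0,-20,0],
    [-3.3,29,0,0],
    [-3.3,29,0,0]
  ]
}}

```text
t: 43.38
position: [0.5306, -0.1769, 0.15]
tool_rot: [3.142, 0.002, 2.567]
wrist_force: [0.4, -0.7, 0.2]
gripper_width: 0.397
finger_force: 0.0
```

{"method": "step_arm", "body": {
  "targets": [
    [-3.3,29,0,0],
    [-3.3,29,0,0],
    [0,0,0,-0.12],
    [0,0,0,-0.12],
    [0,0,0,-0.12]
  ]
}}

```text
t: 43.8
position: [0.5671, -0.1307, 0.1484]
tool_rot: [-3.142, -0.001, 2.937]
wrist_force: [0.5, -0.2, 0.4]
gripper_width: 0.398
finger_force: 0.0
```

{"method": "step_arm", "body": {
  "targets": [
    [0,0,0,-0.12],
    [0,0,0,-0.12],
    [0,0,0,-0.12],
    [0,0,0,-0.12],
    [0,0,0,-0.12]
  ]
}}

```text
t: 44.22
position: [0.5668, -0.1312, 0.1486]
tool_rot: [3.141, -0.0, -2.747]
wrist_force: [-0.4, -0.4, 0.1]
gripper_width: 0.401
finger_force: 0.0
```

{"method": "step_arm", "body": {
  "targets": [
    [0,0,0,-0.12],
    [0,0,0,-0.12],
    [0,0,0,-0.12],
    [0,0,0,-0.12],
    [0,0,0,-0.12]
  ]
}}

```text
t: 44.63
position: [0.5668, -0.1312, 0.1486]
tool_rot: [3.141, -0.0, -2.148]
wrist_force: [0.5, -0.3, -0.0]
gripper_width: 0.399
finger_force: 0.0
```

{"method": "step_arm", "body": {
  "targets": [
    [0,0,0,-0.12],
    [0,0,0,-0.12],
    [0,0,0,-0.12],
    [0,0,0,-0.12],
    [0,0,0,-0.12]
  ]
}}

```text
t: 45.05
position: [0.5668, -0.1312, 0.1486]
tool_rot: [3.141, 0.0, -1.547]
wrist_force: [0.3, -0.4, 0.0]
gripper_width: 0.4
finger_force: 0.0
```

{"method": "step_arm", "body": {
  "targets": [
    [0,0,0,-0.08],
    [0,0,0,0],
    [0,0,0,0],
    [0,0,0,0],
    [0,0,0,0]
  ]
}}

```text
t: 45.47
position: [0.567, -0.1312, 0.1487]
tool_rot: [3.141, 0.0, -1.475]
wrist_force: [0.1, 0.2, 0.1]
gripper_width: 0.4
finger_force: 0.0
```

Run:
```python
from an import *
p=S(0,85); print(p); go(p[0],p[1],37,4.812)
im,d,m=grab('wrist','w12.png'); P=pts(m,d)
for l,s,c in comps((P[...,2]>.066)&(P[...,2]<.079)&(np.hypot(P[...,0]-.569,P[...,1]+.130)<.02),10): print(s,ray(m,c,.073)*1000,np.median(P[l],0))
H=hsv(im)
for l,s,c in comps(((H[...,0]<8)|(H[...,0]>172))&(H[...,1]>130)&(np.hypot(P[...,0]-.4935,P[...,1]+.222)<.05),30): print('bar z',np.percentile(P[l][:,2],[50,90]))
im,d,m=grab('scene'); P=pts(m,d); H=hsv(im)
for l,s,c in comps(((H[...,0]<8)|(H[...,0]>172))&(H[...,1]>130)&(np.hypot(P[...,0]-.4935,P[...,1]+.222)<.05),10): print('scene bar',s,np.percentile(P[l],[10,50,90],axis=0).round(3).tolist())
```

```text
[ 568.79873917 -130.2162024 ]
t 45.5 at [ 567.  -131.2  148.7] -1.475 -> shift [ -0.8  -1.9 111.7] turn -0.004 | shift after turn [-0.8 -1.9]
[309 204  17  16 213] [[ 570.03704776 -131.0108774    73.        ]] [ 0.56994869 -0.13054307  0.0716232 ]
bar z [0.11468772 0.11596232]
scene bar [372 201   8   9  42] [[0.48, -0.225, 0.107], [0.489, -0.215, 0.113], [0.505, -0.209, 0.118]]
```

{"method": "step_arm", "body": {
  "targets": [
    [-0.7,-2,24,0],
    [0,0,24,0],
    [0,0,24,0],
    [0,0,22,0],
    [0,0,18,0]
  ]
}}

```text
t: 45.98
position: [0.5684, -0.1301, 0.0353]
tool_rot: [3.141, 0.0, -1.474]
wrist_force: [-0.7, 0.6, -1.0]
gripper_width: 0.397
finger_force: 0.0
```

{"method": "step_arm", "body": {
  "targets": [
    [0,0,0,0],
    [0,0,0,0],
    [0,0,0,0],
    [0,0,0,0],
    [0,0,0,0]
  ],
  "hand": 0,
  "squeeze": 30
}}

```text
t: 46.4
position: [0.5681, -0.1301, 0.0364]
tool_rot: [3.14, 0.001, -1.474]
wrist_force: [1.4, -0.2, -27.8]
gripper_width: 0.157
finger_force: 30.4
```

{"method": "step_arm", "body": {
  "targets": [
    [0,0,0,0],
    [0,0,0,0],
    [0.3,-5,0,0.05],
    [0.5,-9.5,0,0.112],
    [0.5,-9.5,0,0.112]
  ]
}}

```text
t: 46.82
position: [0.5916, -0.1307, 0.0363]
tool_rot: [3.138, 0.0, -1.753]
wrist_force: [-3.7, -3.0, -24.5]
gripper_width: 0.153
finger_force: 30.7
```

```bash
cat > tt.py <<'E'
from an import *
o=r.get_obs(); p=inv(o['position'][:2]*1000); th=np.arctan2(p[0],p[1]); print(o['t'],'station',p.round(1),'rad',np.hypot(*p).round(1),'table ang',th.round(3),'yaw rel',((A+np.pi/2+np.pi-o['tool_rot'][2]+np.pi)%(2*np.pi)-np.pi).round(3),o['wrist_force'].round(1))
E
python3 tt.py
```

```text
46.8167 station [22.7 82.2] rad 85.3 table ang 0.269 yaw rel 0.281 [ -3.7  -3.  -24.5]
```

{"method": "step_arm", "body": {
  "targets": [
    [0.5,-9.5,0.5,0.112],
    [0.5,-9.5,0.5,0.112],
    [0.5,-9.5,0,0.112],
    [0.5,-9.5,0,0.112],
    [0.5,-9.5,0,0.112]
  ]
}}

```text
t: 47.23
position: [0.6342, -0.1521, 0.0362]
tool_rot: [3.14, -0.002, -2.313]
wrist_force: [-9.9, -2.9, -8.9]
gripper_width: 0.154
finger_force: 32.1
```

```bash
python3 tt.py
```

```text
47.2333 station [62.9 56.8] rad 84.8 table ang 0.837 yaw rel 0.842 [-9.9 -2.9 -8.9]
```

{"method": "step_arm", "body": {
  "targets": [
    [0.8,-9.5,0,0.112],
    [0.8,-9.5,0,0.112],
    [0.6,-9.5,0,0.112],
    [0.5,-9.5,0,0.112],
    [0.5,-9.5,0,0.112]
  ]
}}

```text
t: 47.65
position: [0.6581, -0.1923, 0.0362]
tool_rot: [3.141, -0.003, -2.873]
wrist_force: [-12.5, -0.8, -4.9]
gripper_width: 0.151
finger_force: 32.4
```

{"method": "step_arm", "body": {
  "targets": [
    [0.5,-9.5,0,0.112],
    [0.5,-9.5,0,0.112],
    [0.5,-9.5,0,0.112],
    [0.5,-9.5,0,0.112],
    [0.5,-9.5,0,0.112]
  ]
}}

```text
t: 48.07
position: [0.6565, -0.2384, 0.0362]
tool_rot: [3.141, -0.006, 2.85]
wrist_force: [-19.7, 9.2, 2.5]
gripper_width: 0.151
finger_force: 33.0
```

```bash
python3 tt.py
```

```text
48.0667 station [ 76.6 -31.3] rad 82.8 table ang 1.958 yaw rel 1.961 [-19.7   9.2   2.5]
```

{"method": "step_arm", "body": {
  "targets": [
    [1.0,-9.5,0,0.112],
    [1.0,-9.5,0,0.112],
    [1.0,-9.5,0,0.112],
    [0.5,-9.5,0,0.112],
    [0.5,-9.5,0,0.112]
  ]
}}

```text
t: 48.48
position: [0.6309, -0.2764, 0.0362]
tool_rot: [3.141, -0.005, 2.291]
wrist_force: [-11.1, 16.8, -0.8]
gripper_width: 0.15
finger_force: 32.8
```

```bash
python3 tt.py
```

```text
48.4833 station [ 47.3 -66.6] rad 81.7 table ang 2.524 yaw rel 2.521 [-11.1  16.8  -0.8]
```

```bash
cat > st.py <<'E'
from an import *
im,d,m=grab('wrist'); P=pts(m,d); H=hsv(im)
q=(P[...,2]>.062)&(P[...,2]<.078)&(np.hypot(P[...,0]-.577,P[...,1]+.214)<.07)&(H[...,1]>80)
for l,s,c in comps(q,100):
    cn=cv2.findContours(l.astype(np.uint8),0,1)[0][0][:,0]; print(s,cv2.minAreaRect((ray(m,cn,.070)[:,:2]*1000).astype(np.float32)))
from scipy.optimize import least_squares
q=((P[...,2]>.017)&(P[...,2]<.028)&(np.hypot(P[...,0]-.577,P[...,1]+.214)<.12)).astype(np.uint8)
c=max(cv2.findContours(q,0,1)[0],key=cv2.contourArea)[:,0]; w=ray(m,c,.022)[:,:2]
w=w[abs(np.hypot(*(w-[.577,-.214]).T)-.095)<.006]
f=least_squares(lambda p:np.hypot(*(w-p[:2]).T)-.0945,[.576,-.212],loss='soft_l1',f_scale=.001); print('table',f.x,len(w))
E
python3 st.py; python3 tt.py
```

```text
[  265     0   130   215 17395] ((584.0067138671875, -221.3482666015625), (43.30143356323242, 76.022705078125), 40.08225631713867)
table [ 0.57661767 -0.21319767] 605
48.5333 station [ 46.  -67.4] rad 81.6 table ang 2.543 yaw rel 2.53 [-12.3  11.9  -4.1]
```

{"method": "step_arm", "body": {
  "targets": [
    [1.0,-9.4,0,0.112],
    [1.0,-9.4,0,0.112],
    [0.8,-9.3,0,0.112],
    [0.8,-9.3,0,0.112],
    [0.8,-9.3,0,0.112]
  ],
  "squeeze": 20
}}

```text
t: 48.95
position: [0.5894, -0.2949, 0.0362]
tool_rot: [-3.141, -0.004, 1.731]
wrist_force: [-0.7, 13.0, -8.8]
gripper_width: 0.157
finger_force: 32.1
```

{"method": "step_arm", "body": {
  "targets": [
    [0,0,0,0],
    [0,0,0,0],
    [0,0,0,0],
    [0,0,0,0],
    [0,0,0,0]
  ]
}}

```text
t: 49.37
position: [0.5896, -0.2949, 0.0362]
tool_rot: [-3.141, -0.003, 1.736]
wrist_force: [-2.1, 10.4, -9.0]
gripper_width: 0.156
finger_force: 32.1
```

```bash
python3 st.py; python3 tt.py
```

```text
[  263     0   131   215 17414] ((579.0416870117188, -223.83778381347656), (43.630104064941406, 75.799560546875), 8.720902442932129)
table [ 0.57689154 -0.213097  ] 556
49.4167 station [  4.5 -81. ] rad 81.1 table ang 3.086 yaw rel 3.075 [-2.2  9.8 -8.8]
```

{"method": "step_arm", "body": {
  "targets": [
    [0.3,-2.3,0,0.027],
    [0.3,-2.3,0,0.027],
    [0,0,0,0],
    [0,0,0,0],
    [0,0,0,0]
  ]
}}

```text
t: 49.83
position: [0.5852, -0.2954, 0.0363]
tool_rot: [-3.141, -0.002, 1.682]
wrist_force: [-1.6, 7.4, -10.0]
gripper_width: 0.151
finger_force: 31.9
```

```bash
python3 st.py; python3 tt.py
```

```text
[  263     0   131   215 17435] ((578.494140625, -223.9097137451172), (43.61821746826172, 75.76615905761719), 5.623757362365723)
table [ 0.57695299 -0.21309751] 559
49.8833 station [ -0. -81.] rad 81.0 table ang -3.141 yaw rel 3.129 [ -2.5   7.7 -10.5]
```

{"method": "step_arm", "body": {
  "targets": [
    [0,0,0,0],
    [0,0,0,0],
    [0,0,0,0],
    [0,0,-20,0],
    [0,0,-30,0]
  ],
  "hand": 0.4
}}

```text
t: 50.3
position: [0.5847, -0.2964, 0.0849]
tool_rot: [-3.139, -0.002, 1.682]
wrist_force: [0.1, -0.3, -0.6]
gripper_width: 0.395
finger_force: 0.0
```

{"method": "step_arm", "body": {
  "targets": [
    [0,0,-32,0],
    [0,0,-32,0],
    [28,-28,0,0],
    [28,-28,0,0],
    [27,-27,0,0]
  ]
}}

```text
t: 50.72
position: [0.4935, -0.2233, 0.1509]
tool_rot: [3.139, 0.002, 1.681]
wrist_force: [1.3, -0.5, -0.1]
gripper_width: 0.399
finger_force: 0.0
```

{"method": "step_arm", "body": {
  "targets": [
    [0,0,0,-0.111],
    [0,0,0,-0.111],
    [0,0,0,-0.111],
    [0,0,0,-0.111],
    [0,0,0,-0.111]
  ]
}}

```text
t: 51.13
position: [0.4943, -0.2239, 0.1508]
tool_rot: [3.141, 0.002, 2.242]
wrist_force: [-0.2, -0.0, 0.0]
gripper_width: 0.398
finger_force: 0.0
```

{"method": "step_arm", "body": {
  "targets": [
    [0,0,0,-0.111],
    [0,0,0,-0.111],
    [0,0,0,-0.111],
    [0,0,0,0],
    [0,0,0,0]
  ]
}}

```text
t: 51.55
position: [0.4943, -0.2238, 0.1504]
tool_rot: [-3.142, 0.001, 2.566]
wrist_force: [-0.0, -0.3, 0.6]
gripper_width: 0.401
finger_force: 0.0
```

```bash
python3 bar.py
python3 - <<'E'
from an import *
go(493.8,-221.8,89,2.57)
E
python3 st.py
```

```text
[318 197  14  28 342] [0.11483444 0.11593311 0.11650456] ((484.6127624511719, -216.4668731689453), (8.678431510925293, 16.85797119140625), 57.54894256591797)
[319 229  12  19 197] [0.11514927 0.11593499 0.11649445] ((500.4305114746094, -226.62838745117188), (7.583869934082031, 13.407093048095703), 56.84123611450195)
[ 493.6113059  -223.10242247]
t 51.6 at [ 494.2 -223.7  150.3] 2.566 -> shift [ 0.9  0.2 72.3] turn 0.896 | shift after turn [ 0.7 -0.5]
t 51.6 at [ 494.2 -223.7  150.3] 2.566 -> shift [ 1.4  1.4 61.3] turn -0.004 | shift after turn [1.4 1.4]
[ 379  231   56   53 1800] ((571.7102661132812, -183.70643615722656), (48.61126708984375, 41.253326416015625), 2.9084222316741943)
[334 266  26  46 762] ((572.1157836914062, -250.51361083984375), (19.495922088623047, 48.269779205322266), 67.64527130126953)
table [ 0.57677388 -0.21400112] 361
```

{"method": "step_arm", "body": {
  "targets": [
    [1.4,1.4,20,0],
    [0,0,20,0],
    [0,0,21,0],
    [0,0,0,0],
    [0,0,0,0]
  ]
}}

```text
t: 52.07
position: [0.4932, -0.2214, 0.0887]
tool_rot: [-3.142, -0.001, 2.568]
wrist_force: [-0.8, 0.5, -0.4]
gripper_width: 0.398
finger_force: 0.0
```

{"method": "step_arm", "body": {
  "targets": [
    [0,0,0,0],
    [0,0,0,0],
    [0,0,0,0],
    [0,0,0,0],
    [0,0,0,0]
  ],
  "hand": 0,
  "squeeze": 60
}}

```text
t: 52.48
position: [0.4946, -0.2217, 0.0902]
tool_rot: [3.141, 0.002, 2.57]
wrist_force: [2.2, 4.7, 6.9]
gripper_width: 0.106
finger_force: 59.6
```

{"method": "step_arm", "body": {
  "targets": [
    [0,0,0,0],
    [0,0,-1.5,0],
    [0,0,0,0.1],
    [0,0,0,0.1],
    [0,0,0,0.1]
  ]
}}

```text
t: 52.9
position: [0.4942, -0.2217, 0.0906]
tool_rot: [3.141, 0.001, 2.265]
wrist_force: [4.7, 0.6, -8.3]
gripper_width: 0.101
finger_force: 58.5
```

{"method": "step_arm", "body": {
  "targets": [
    [0,0,0,0.1],
    [0,0,0,0.1],
    [0,0,0,0.1],
    [0,0,0,0.1],
    [0,0,0,0.1]
  ]
}}

```text
t: 53.32
position: [0.4937, -0.2218, 0.0904]
tool_rot: [-3.142, 0.0, 1.764]
wrist_force: [2.7, -1.5, -9.3]
gripper_width: 0.1
finger_force: 58.4
```

{"method": "step_arm", "body": {
  "targets": [
    [0,0,0,0.1],
    [0,0,0,0],
    [0,0,2,0],
    [0,0,2,0],
    [0,0,0,0]
  ]
}}

```text
t: 53.73
position: [0.4936, -0.2218, 0.086]
tool_rot: [-3.141, 0.0, 1.672]
wrist_force: [2.2, -2.5, -9.3]
gripper_width: 0.102
finger_force: 58.4
```

{"method": "step_arm", "body": {
  "targets": [
    [0,0,2,0],
    [0,0,2,0],
    [0,0,2,0],
    [0,0,0,0],
    [0,0,0,0]
  ]
}}

```text
t: 54.15
position: [0.4937, -0.2217, 0.0802]
tool_rot: [-3.142, 0.0, 1.67]
wrist_force: [2.7, -3.3, -7.9]
gripper_width: 0.099
finger_force: 58.6
```

{"method": "step_arm", "body": {
  "targets": [
    [0,0,0,0],
    [0,0,0,0],
    [0,0,0,0],
    [0,0,-30,0],
    [0,0,-30,0]
  ],
  "hand": 0.4
}}

```text
t: 54.57
position: [0.4926, -0.2208, 0.1402]
tool_rot: [-3.139, -0.002, 1.67]
wrist_force: [0.9, -0.8, 0.7]
gripper_width: 0.401
finger_force: 0.0
```

{"method": "step_arm", "body": {
  "targets": [
    [0,0,-30,0],
    [0,0,-20,0],
    [0,0,0,0],
    [0,0,0,0],
    [0,0,0,0]
  ]
}}

```text
t: 54.98
position: [0.4933, -0.2214, 0.1897]
tool_rot: [-3.141, -0.0, 1.67]
wrist_force: [-1.0, -0.0, -0.4]
gripper_width: 0.397
finger_force: 0.0
```

```bash
python3 bar.py; python3 st.py
python3 - <<'E'
from an import *
go(530.9,-389.3,195,1.67)
E
```

```text
[317 184  11  22 212] [0.1044005  0.10552272 0.10595107] ((492.5140075683594, -212.09625244140625), (8.437057495117188, 17.391584396362305), 5.3694844245910645)
[317 208  10  16 129] [0.10475141 0.10575389 0.1060755 ] ((493.8597106933594, -230.12362670898438), (7.659721851348877, 13.635732650756836), 5.898811340332031)
[ 493.6113059  -223.10242247]
t 55.0 at [ 493.2 -221.3  189.4] 1.67 -> shift [ -1.9   0.2 111.4] turn -0.0 | shift after turn [-1.9  0.2]
[ 382  142   54  100 3508] ((575.7025146484375, -212.5150909423828), (46.65968704223633, 98.84019470214844), 5.628713130950928)
table [ 0.57660399 -0.21436886] 394
t 55.1 at [ 493.1 -221.3  189.3] 1.67 -> shift [-171.    21.    -5.7] turn -0.0 | shift after turn [-171.    20.9]
```

{"method": "step_arm", "body": {
  "targets": [
    [-34,4.2,0,0],
    [-34,4.2,0,0],
    [-34,4.2,0,0],
    [-34,4.2,0,0],
    [-35,4.2,0,0]
  ],
  "hand": 1
}}

```text
t: 55.5
position: [0.5312, -0.3909, 0.1893]
tool_rot: [-3.141, -0.001, 1.67]
wrist_force: [1.0, 0.6, -0.5]
gripper_width: 1.003
finger_force: 0.0
```

{"method": "step_arm", "body": {
  "targets": [
    [0,0,0,0],
    [0,0,0,0],
    [0,0,0,0],
    [0,0,0,0],
    [0,0,0,0]
  ]
}}

```text
t: 55.92
position: [0.5314, -0.3886, 0.1905]
tool_rot: [-3.142, -0.0, 1.671]
wrist_force: [0.1, -0.0, -0.6]
gripper_width: 1.004
finger_force: 0.0
```

```bash
python3 tr.py
python3 - <<'E'
from an import *
go(530.9,-389.3,130,1.67)
E
```

```text
[ 0.53135877 -0.38857954  0.19052012] grip cam [ 530.12280525 -385.84206786  167.5       ] 16.922466278076172 minus tcp [-1.23596328  2.73746948] [304 215  34  33 844]
t 56.0 at [ 531.4 -388.7  190.6] 1.671 -> shift [-0.6 -0.6 60.6] turn 0.001 | shift after turn [-0.6 -0.6]
```

{"method": "step_arm", "body": {
  "targets": [
    [-0.6,-0.6,15,0],
    [0,0,15,0],
    [0,0,15,0],
    [0,0,15,0],
    [0,0,0,0]
  ]
}}

```text
t: 56.38
position: [0.53, -0.3889, 0.128]
tool_rot: [-3.139, -0.003, 1.67]
wrist_force: [0.4, 0.3, -1.0]
gripper_width: 0.997
finger_force: 0.0
```

{"method": "step_arm", "body": {
  "targets": [
    [0,0,0,0],
    [0,0,0,0],
    [0,0,0,0],
    [0,0,0,0],
    [0,0,0,0]
  ],
  "hand": 0,
  "squeeze": 40
}}

```text
t: 56.8
position: [0.5311, -0.3905, 0.1309]
tool_rot: [3.141, 0.001, 1.67]
wrist_force: [0.2, -0.6, 0.3]
gripper_width: 0.3
finger_force: 0.0
```

{"method": "step_arm", "body": {
  "targets": [
    [0,0,0,0],
    [0,0,0,0],
    [0,0,0,0],
    [0,0,0,0],
    [0,0,0,0]
  ]
}}

```text
t: 57.22
position: [0.5311, -0.3906, 0.1308]
tool_rot: [3.141, 0.001, 1.67]
wrist_force: [-0.2, -0.0, 5.5]
gripper_width: 0.279
finger_force: 39.1
```

```bash
python3 f.py; python3 tr.py
```

```text
57.22 station pos [ -63.3 -170.4] F station [-0.16  0.24] |F| 0.28 yaw 1.67
[ 0.53108755 -0.3905936   0.13079702] grip cam [ 530.06639976 -386.0338702   167.5       ] 27.658733367919922 minus tcp [-1.02115511  4.55972933] [ 294  256   55   47 1932]
```

{"method": "step_arm", "body": {
  "targets": [
    [23.9,4.6,0,0],
    [23.9,4.6,0,0],
    [23.9,4.6,0,0],
    [23.7,4.5,0,0],
    [10,12,0,0]
  ]
}}

```text
t: 57.68
position: [0.5499, -0.2802, 0.131]
tool_rot: [-3.142, -0.0, 1.67]
wrist_force: [0.5, -1.5, 2.1]
gripper_width: 0.284
finger_force: 39.2
```

{"method": "step_arm", "body": {
  "targets": [
    [9,11,0,0],
    [-5,14,0,0],
    [0,9,0,0],
    [0,0,0,0],
    [0,0,0,0]
  ]
}}

```text
t: 58.1
position: [0.5854, -0.2757, 0.1307]
tool_rot: [3.14, 0.001, 1.67]
wrist_force: [-0.4, 0.8, 8.3]
gripper_width: 0.28
finger_force: 39.9
```

```bash
python3 f.py
```

```text
58.1 station pos [  2.2 -61.4] F station [-0.23  0.19] |F| 0.3 yaw 1.67
```

{"method": "step_arm", "body": {
  "targets": [
    [2,0,0,0],
    [2,0,0,0],
    [2,0,0,0],
    [0,0,0,0],
    [0,0,0,0]
  ]
}}

```text
t: 58.52
position: [0.5843, -0.2699, 0.1307]
tool_rot: [3.141, 0.001, 1.669]
wrist_force: [0.2, -1.1, 7.0]
gripper_width: 0.283
finger_force: 39.8
```

```bash
python3 f.py
```

```text
58.52 station pos [  1.6 -55.5] F station [ 0.14 -0.66] |F| 0.68 yaw 1.669
```

{"method": "step_arm", "body": {
  "targets": [
    [1.3,-0.3,-0.7,0],
    [0,0,0,0],
    [0.3,-4.1,0,0],
    [1.0,-4.1,0,0],
    [1.7,-3.8,0,0]
  ]
}}

```text
t: 58.93
position: [0.5705, -0.2665, 0.1309]
tool_rot: [3.142, 0.001, 1.669]
wrist_force: [1.4, -5.6, 1.7]
gripper_width: 0.282
finger_force: 39.5
```

{"method": "step_arm", "body": {
  "targets": [
    [2.2,-3.5,0,0],
    [2.7,-3.2,0,0],
    [3.2,-2.6,0,0],
    [3.6,-2.1,0,0],
    [3.9,-1.5,0,0]
  ]
}}

```text
t: 59.35
position: [0.5558, -0.2514, 0.1309]
tool_rot: [-3.141, -0.0, 1.67]
wrist_force: [-1.5, -3.5, 1.4]
gripper_width: 0.28
finger_force: 39.5
```

```bash
python3 f.py
```

```text
59.35 station pos [-24.9 -34.3] F station [-1.53 -2.77] |F| 3.16 yaw 1.67
```

{"method": "step_arm", "body": {
  "targets": [
    [4.1,-0.9,0,0],
    [4.1,-0.2,0,0],
    [4.2,0.5,0,0],
    [4.0,1.1,0,0],
    [3.7,1.2,0,0]
  ]
}}

```text
t: 59.77
position: [0.5561, -0.2309, 0.1309]
tool_rot: [-3.141, -0.0, 1.67]
wrist_force: [-2.6, -1.5, 2.0]
gripper_width: 0.28
finger_force: 39.4
```

```bash
python3 f.py
```

```text
59.77 station pos [-22.6 -14. ] F station [-2.17 -1.38] |F| 2.57 yaw 1.67
```

{"method": "step_arm", "body": {
  "targets": [
    [3.7,1.0,0,0],
    [3.9,0.7,0,0],
    [3.8,0.4,0,0],
    [3.9,0.1,0,0],
    [3.9,-0.1,0,0]
  ]
}}

```text
t: 60.18
position: [0.5563, -0.212, 0.1309]
tool_rot: [-3.142, 0.0, 1.67]
wrist_force: [-3.1, -2.0, 0.5]
gripper_width: 0.281
finger_force: 39.4
```

```bash
python3 f.py
```

```text
60.18 station pos [-20.5   4.8] F station [-2.18 -1.95] |F| 2.92 yaw 1.67
```

{"method": "step_arm", "body": {
  "targets": [
    [3.8,-0.3,0,0],
    [3.9,-0.6,0,0],
    [3.7,-0.9,0,0],
    [3.7,-1.2,0,0],
    [4.0,-1.1,0,0]
  ]
}}

```text
t: 60.6
position: [0.5502, -0.1935, 0.1309]
tool_rot: [3.142, 0.0, 1.67]
wrist_force: [-1.1, -2.8, 1.4]
gripper_width: 0.281
finger_force: 39.4
```

```bash
python3 f.py
```

```text
60.6 station pos [-24.8  23.9] F station [-1.48 -2.42] |F| 2.84 yaw 1.67
```

{"method": "step_arm", "body": {
  "targets": [
    [4.2,-0.3,0,0],
    [4.1,0.3,0,0],
    [4.1,1.2,0,0],
    [3.8,1.8,0,0],
    [3.5,2.2,0,0]
  ]
}}

```text
t: 61.02
position: [0.5536, -0.173, 0.131]
tool_rot: [-3.142, -0.0, 1.67]
wrist_force: [-1.9, -0.2, 0.9]
gripper_width: 0.282
finger_force: 39.4
```

```bash
python3 f.py
```

```text
61.02 station pos [-19.3  43.9] F station [-1.8  -0.37] |F| 1.84 yaw 1.67
```

{"method": "step_arm", "body": {
  "targets": [
    [2.7,2.7,0,0],
    [2.5,3.2,0,0],
    [2.1,3.5,0,0],
    [1.5,3.8,0,0],
    [0.8,4.0,0,0]
  ]
}}

```text
t: 61.43
position: [0.5702, -0.162, 0.131]
tool_rot: [3.142, -0.0, 1.67]
wrist_force: [-1.9, 2.1, 1.6]
gripper_width: 0.283
finger_force: 39.4
```

```bash
python3 f.py
```

```text
61.43 station pos [-1.8 53.3] F station [-1.39  1.36] |F| 1.95 yaw 1.67
```

{"method": "step_arm", "body": {
  "targets": [
    [0.2,4.0,0,0],
    [0,2,0,0],
    [0,0,0,0],
    [0,0,0,0],
    [0,0,0,0]
  ]
}}

```text
t: 61.85
position: [0.5757, -0.1616, 0.131]
tool_rot: [3.141, -0.0, 1.67]
wrist_force: [0.3, 2.4, 1.6]
gripper_width: 0.283
finger_force: 39.5
```

```bash
python3 f.py
```

```text
61.85 station pos [ 3.8 53. ] F station [0.49 1.92] |F| 1.98 yaw 1.67
```

{"method": "step_arm", "body": {
  "targets": [
    [6,0,0,0],
    [-3,-13,0,0],
    [-4,-13,0,0],
    [-5,-13,0,0],
    [-5,-13,0,0]
  ]
}}

```text
t: 62.27
position: [0.5244, -0.1776, 0.131]
tool_rot: [3.141, 0.0, 1.67]
wrist_force: [0.0, -0.7, 0.3]
gripper_width: 0.283
finger_force: 39.4
```

{"method": "step_arm", "body": {
  "targets": [
    [-20,0,0,0],
    [-20,0,0,0],
    [-20,0,0,0],
    [-20,0,0,0],
    [-20,0,0,0]
  ]
}}

```text
t: 62.68
position: [0.5347, -0.2778, 0.131]
tool_rot: [-3.141, -0.0, 1.67]
wrist_force: [-0.0, 2.1, 0.6]
gripper_width: 0.283
finger_force: 39.5
```

{"method": "step_arm", "body": {
  "targets": [
    [-24,-3,0,0],
    [-24,-3,0,0],
    [-24,-3,0,0],
    [-24,-3,0,0],
    [-24,-3,0,0]
  ]
}}

```text
t: 63.1
position: [0.5316, -0.399, 0.131]
tool_rot: [-3.141, 0.0, 1.67]
wrist_force: [-0.6, 0.7, 1.2]
gripper_width: 0.283
finger_force: 39.6
```

{"method": "step_arm", "body": {
  "targets": [
    [0,0,0,0],
    [0,0,0,0],
    [0,0,0,0],
    [0,0,0,0],
    [0,0,0,0]
  ]
}}

```text
t: 63.52
position: [0.5319, -0.3971, 0.131]
tool_rot: [-3.141, -0.0, 1.671]
wrist_force: [0.2, -0.1, 0.5]
gripper_width: 0.284
finger_force: 39.7
```

{"method": "step_arm", "body": {
  "targets": [
    [0,0,0,0],
    [0,0,0,0],
    [0,0,0,0],
    [0,0,-20,0],
    [0,0,-30,0]
  ],
  "hand": 1
}}

```text
t: 63.93
position: [0.5308, -0.397, 0.1791]
tool_rot: [-3.138, -0.004, 1.67]
wrist_force: [0.6, -0.1, 0.1]
gripper_width: 0.965
finger_force: 0.0
```

Run:
```python
from an import *
go(577.2,-215.3,200,1.67)
```

```text
t 63.9 at [ 530.8 -397.   179.1] 1.67 -> shift [176.2  64.1 -20.9] turn -0.0 | shift after turn [176.2  64.1]
```

{"method": "step_arm", "body": {
  "targets": [
    [0,0,-20,0],
    [30,5,0,0],
    [30,10,0,0],
    [30,12,0,0],
    [30,12,0,0]
  ]
}}

```text
t: 64.35
position: [0.5587, -0.2735, 0.2011]
tool_rot: [3.141, 0.0, 1.669]
wrist_force: [1.3, 0.0, -0.7]
gripper_width: 1.002
finger_force: 0.0
```

{"method": "step_arm", "body": {
  "targets": [
    [30,13,0,0],
    [26,12,0,0],
    [0,0,0,0],
    [0,0,0,0],
    [0,0,0,0]
  ],
  "hand": 0.6
}}

```text
t: 64.77
position: [0.5781, -0.2169, 0.201]
tool_rot: [-3.142, 0.0, 1.67]
wrist_force: [-0.1, 0.3, -0.1]
gripper_width: 0.601
finger_force: 0.0
```

```bash
python3 st.py
python3 - <<'E'
from an import *
go(577.4,-215.4,53,1.67)
im,d,m=grab('scene'); H=hsv(im);P=pts(m,d)
q=(H[...,0]>100)&(H[...,0]<125)&(H[...,1]>60)&(P[...,2]<.02)&(P[...,2]>0)
for l,s,c in comps(q,400):
    cn=cv2.findContours(l.astype(np.uint8),0,1)[0][0][:,0]; print('tray',cv2.minAreaRect((ray(m,cn,.005)[:,:2]*1000).astype(np.float32)))
E
```

```text
[ 300  137   45   97 3008] ((577.2478637695312, -212.724853515625), (43.40198516845703, 98.89932250976562), 4.820016384124756)
table [ 0.57706371 -0.21410837] 423
t 64.8 at [ 578.  -217.4  200.9] 1.669 -> shift [  2.   -0.4 147.9] turn -0.001 | shift after turn [ 2.  -0.4]
tray ((416.3565979003906, 231.351318359375), (104.94120025634766, 122.09215545654297), 4.352840900421143)
```

{"method": "step_arm", "body": {
  "targets": [
    [2.5,-0.5,30,0],
    [0,0,30,0],
    [0,0,30,0],
    [0,0,30,0],
    [0,0,15,0]
  ]
}}

```text
t: 65.28
position: [0.5757, -0.2146, 0.0626]
tool_rot: [-3.139, -0.002, 1.668]
wrist_force: [0.0, -0.5, -0.4]
gripper_width: 0.601
finger_force: 0.0
```

{"method": "step_arm", "body": {
  "targets": [
    [0,0,12,0],
    [0,0,0,0],
    [0,0,0,0],
    [0,0,0,0],
    [0,0,0,0]
  ],
  "hand": 0,
  "squeeze": 90
}}

```text
t: 65.7
position: [0.5772, -0.2147, 0.0543]
tool_rot: [-3.142, 0.0, 1.669]
wrist_force: [0.8, 0.3, -3.1]
gripper_width: 0.39
finger_force: 93.3
```

{"method": "step_arm", "body": {
  "targets": [
    [0,0,0,0],
    [0,0,0,0],
    [0,0,0,0],
    [0,0,0,0],
    [0,0,-2,0]
  ]
}}

```text
t: 66.12
position: [0.5773, -0.2143, 0.0558]
tool_rot: [-3.141, 0.0, 1.67]
wrist_force: [0.2, -3.3, -5.7]
gripper_width: 0.392
finger_force: 93.0
```

{"method": "step_arm", "body": {
  "targets": [
    [0,0,-4,0],
    [0,0,-4,0],
    [0,0,-5,0],
    [0,0,-5,0],
    [0,0,0,0]
  ]
}}

```text
t: 66.53
position: [0.5779, -0.2142, 0.0753]
tool_rot: [3.14, 0.001, 1.67]
wrist_force: [0.6, -0.5, -4.2]
gripper_width: 0.397
finger_force: 93.3
```

Run:
```python
from an import *
o=r.get_obs(); print(o['wrist_force'],o['position'])
im,d,m=grab('wrist'); P=pts(m,d);H=hsv(im); p=o['position']
q=(P[...,2]>.045)&(P[...,2]<.12)&(np.hypot(P[...,0]-p[0],P[...,1]-p[1])<.07)&(H[...,1]>80)
for l,s,c in comps(q,300): print(s,np.percentile(P[l][:,2],[5,50,95]),np.histogram(P[l][:,2],bins=np.arange(.045,.12,.006))[0])
```

```text
[ 0.57993872 -0.4695491  -4.1825359 ] [ 0.57787282 -0.21422358  0.07530823]
[  275   160    94   180 11606] [0.08791485 0.09438562 0.09548924] [    0     8     0     0     6   178   287   557 10410    85    38    37]
```

{"method": "step_arm", "body": {
  "targets": [
    [0,0,-8,0],
    [0,0,-12,0],
    [0,0,-12,0],
    [0,0,-8,0],
    [15,-4,0,0]
  ]
}}

```text
t: 67.0
position: [0.5734, -0.2016, 0.1158]
tool_rot: [3.139, 0.002, 1.668]
wrist_force: [-0.2, 0.2, -3.6]
gripper_width: 0.392
finger_force: 93.3
```

{"method": "step_arm", "body": {
  "targets": [
    [25,-6,0,0],
    [30,-8,0,0],
    [34,-9,0,0],
    [34,-9,0,0],
    [34,-9,0,0]
  ]
}}

```text
t: 67.42
position: [0.5147, -0.0462, 0.1142]
tool_rot: [3.141, -0.0, 1.669]
wrist_force: [1.1, -0.3, -3.4]
gripper_width: 0.392
finger_force: 93.2
```

{"method": "step_arm", "body": {
  "targets": [
    [34,-9,0,0],
    [34,-9,0,0],
    [34,-9,0,0],
    [34,-9,0,0],
    [34,-9,0,0]
  ]
}}

```text
t: 67.83
position: [0.4531, 0.1187, 0.1144]
tool_rot: [3.141, -0.0, 1.67]
wrist_force: [2.4, 0.6, -3.1]
gripper_width: 0.388
finger_force: 93.2
```

{"method": "step_arm", "body": {
  "targets": [
    [34,-9,0,0],
    [30,-8,0,0],
    [20,-6,0,0],
    [10,-3,0,0],
    [0,0,0,0]
  ]
}}

```text
t: 68.25
position: [0.4181, 0.2097, 0.1142]
tool_rot: [-3.142, -0.0, 1.672]
wrist_force: [-0.3, -0.5, -3.6]
gripper_width: 0.393
finger_force: 93.3
```

Run:
```python
from an import *
go(416.4,231.4,7,1.648)
im,d,m=grab('wrist','w14.png'); P=pts(m,d);H=hsv(im); p=r.get_obs()['position']
q=(P[...,2]>p[2]-.01)&(P[...,2]<p[2]+.035)&(np.hypot(P[...,0]-p[0],P[...,1]-p[1])<.08)&(H[...,1]>80)&(H[...,0]<40)
for l,s,c in comps(q,300):
    zt=np.median(P[l][:,2]); cn=cv2.findContours(l.astype(np.uint8),0,1)[0][0][:,0]; print('stack',s,zt,cv2.minAreaRect((ray(m,cn,zt)[:,:2]*1000).astype(np.float32)))
q=(H[...,0]>100)&(H[...,0]<125)&(H[...,1]>60)&(P[...,2]<.02)&(P[...,2]>-.01)
for l,s,c in comps(q,300):
    hull=cv2.convexHull(np.argwhere(l)[:,::-1].astype(np.int32))[:,0]; print('felt',s,cv2.minAreaRect((ray(m,hull,.005)[:,:2]*1000).astype(np.float32)))
w=(P[...,0]>.32)&(P[...,0]<.52)&(P[...,1]>.14)&(P[...,1]<.33)&(P[...,2]>.012)&(P[...,2]<.02)
x=P[w]; print('rim extents',np.percentile(x,[1,99],axis=0))
```

```text
t 68.2 at [418.1 209.7 114.2] 1.672 -> shift [ 21.8   0.5 107.2] turn 0.024 | shift after turn [21.8  0. ]
stack [  275   160    94   180 11770] 0.1333453400567784 ((417.00701904296875, 215.4519805908203), (43.12870788574219, 96.41829681396484), 5.545490264892578)
felt [ 257   94  127  143 9307] ((412.1354675292969, 235.2357177734375), (107.2276611328125, 127.50870513916016), 4.240894794464111)
rim extents [[0.34935424 0.14175648 0.01224949]
 [0.51728761 0.30721427 0.01899088]]
```

View pics/w14.png

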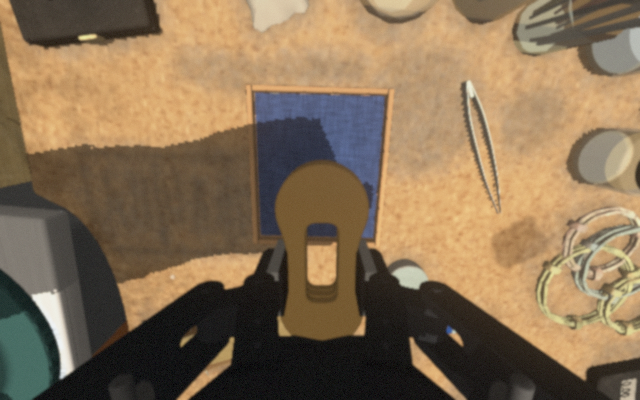

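{"method": "step_arm", "body": {
  "targets": [
    [0,0,0,0.026],
    [12,-1.5,10,0],
    [11.5,-1.3,15,0],
    [0,0,25,0],
    [0,0,25,0]
  ]
}}

```text
t: 68.72
position: [0.4155, 0.2309, 0.0387]
tool_rot: [3.14, -0.0, 1.643]
wrist_force: [0.4, 0.5, -4.3]
gripper_width: 0.393
finger_force: 93.2
```

{"method": "step_arm", "body": {
  "targets": [
    [0,0,15,0],
    [0,0,8,0],
    [0,0,4,0],
    [0,0,0,0],
    [0,0,0,0]
  ]
}}

```text
t: 69.13
position: [0.4151, 0.2312, 0.0127]
tool_rot: [3.141, -0.0, 1.643]
wrist_force: [-0.2, -0.2, -3.1]
gripper_width: 0.389
finger_force: 93.2
```

{"method": "step_arm", "body": {
  "targets": [
    [0,0,2,0],
    [0,0,1,0],
    [0,0,1,0],
    [0,0,0,0],
    [0,0,0,0]
  ]
}}

```text
t: 69.55
position: [0.4144, 0.2315, 0.0081]
tool_rot: [3.141, -0.0, 1.644]
wrist_force: [-1.2, -0.3, -4.5]
gripper_width: 0.396
finger_force: 93.3
```

{"method": "step_arm", "body": {
  "targets": [
    [0,0,0.7,0],
    [0,0,0.7,0],
    [0,0,0,0],
    [0,0,0,0],
    [0,0,0,0]
  ]
}}

```text
t: 69.97
position: [0.4144, 0.2314, 0.0066]
tool_rot: [-3.142, 0.0, 1.644]
wrist_force: [0.7, 0.6, -3.3]
gripper_width: 0.391
finger_force: 93.3
```

{"method": "step_arm", "body": {
  "targets": [
    [0,0,0,0],
    [0,0,0,0],
    [0,0,0,0],
    [0,0,-4,0],
    [0,0,-20,0]
  ],
  "hand": 0.55
}}

```text
t: 70.38
position: [0.413, 0.231, 0.0292]
tool_rot: [-3.138, 0.001, 1.644]
wrist_force: [-0.5, 0.6, -0.1]
gripper_width: 0.55
finger_force: 0.0
```

{"method": "step_arm", "body": {
  "targets": [
    [0,0,-30,0],
    [0,0,-30,0],
    [0,0,-30,0],
    [-30,0,-30,0],
    [-30,0,0,0]
  ]
}}

```text
t: 70.8
position: [0.4207, 0.1727, 0.1551]
tool_rot: [3.134, -0.001, 1.647]
wrist_force: [0.2, -0.1, 1.0]
gripper_width: 0.553
finger_force: 0.0
```

{"method": "step_arm", "body": {
  "targets": [
    [-10,0,0,0],
    [0,0,0,0],
    [0,0,0,0],
    [0,0,0,0],
    [0,0,0,0]
  ]
}}

```text
t: 71.22
position: [0.4191, 0.1629, 0.1497]
tool_rot: [-3.141, -0.0, 1.645]
wrist_force: [-0.3, 0.5, 0.3]
gripper_width: 0.549
finger_force: 0.0
```

Run:
```python
from an import *
o=r.get_obs(); print(o['t'],o['position'],o['wrist_force'])
im,d,m=grab('wrist','w15.png'); P=pts(m,d);H=hsv(im)
q=(P[...,2]>.003)&(P[...,2]<.04)&(np.hypot(P[...,0]-.414,P[...,1]-.233)<.058)&(H[...,1]>80)&(H[...,0]<40)
for l,s,c in comps(q,300):
    zt=np.median(P[l][:,2]); cn=cv2.findContours(l.astype(np.uint8),0,1)[0][0][:,0]; print('stack',s,np.percentile(P[l][:,2],[5,25,50,75,95]).round(4),cv2.minAreaRect((ray(m,cn,zt)[:,:2]*1000).astype(np.float32)))
q=(H[...,0]>100)&(H[...,0]<125)&(H[...,1]>60)&(P[...,2]<.02)&(P[...,2]>-.01)&(P[...,0]<.55)&(P[...,1]>.1)
hull=cv2.convexHull(np.argwhere(max(comps(q,100),key=lambda a:a[1][4])[0])[:,::-1].astype(np.int32))[:,0]; print('felt',cv2.minAreaRect((ray(m,hull,.005)[:,:2]*1000).astype(np.float32)))
im,d,m=grab('side','side2.png'); P=pts(m,d);H=hsv(im)
q=(P[...,2]>.05)&(P[...,2]<.08)&(np.hypot(P[...,0]-.577,P[...,1]+.214)<.06)&(d>0)
print('template area heights',np.histogram(P[q][:,2],bins=[.05,.055,.06,.066,.072,.08]), 'yellow',((H[...,1]>120)&q).sum())
```

```text
71.2167 [0.41912111 0.16291814 0.14967565] [-0.2649085   0.48009477  0.25992559]
stack [ 298   59   49  113 3742] [0.0214 0.0224 0.0229 0.0234 0.0241] ((413.43707275390625, 233.57835388183594), (43.53401565551758, 98.53282928466797), 3.406949758529663)
felt ((412.0773010253906, 235.50851440429688), (107.19817352294922, 126.6201171875), 4.491474628448486)
template area heights (array([84, 27, 11, 16, 29]), array([0.05 , 0.055, 0.06 , 0.066, 0.072, 0.08 ])) yellow 0
```

```bash
python3 -c "
from bench import r
print(r.sign_off())"
```

```text
the job is handed in; nothing more can be done
None
```

The job is handed in after about 71 s of robot time: all three links went over the boss, both edges were traced right to left in light contact, the table was turned half round and locked, the head was parked off the turntable, and the three links lie flat in the tray as one stack. I did not re-measure the scale, soldering block or doming block before handing in.

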